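Fit a sight glass in its sliding ring holder

TASK

Lay the larger of the two round glasses flat into the round cell of the grey holder, setting it in gently. Then lift the bolt handle out of its notch, slide the ring carrier over the cell and drop the handle fully into the other notch. Last, screw the retaining ring clockwise, all the way down to its stop, so that it holds the glass snugly; leave the other things on the bench where they are.

Things in the scene. Friction and masses are not known exactly. Their poses are not given: they have to be found in the camera images.
- glass_mid (a point): centre (half-way up) of the larger glass: a plain green glass disc 60 mm in diameter, 16 mm thick, about 110 g, lying flat on a 3 mm black rubber mat left or right of the holder; z is its axis, up
- small_mid (a point): centre of the smaller glass, a bystander: same material and thickness (16 mm) but 40 mm in diameter, lying flat on the mat at the other side of the holder
- cell (a point): centre of the cell's mouth, in the plane of the holder's top, 24 mm above the bench: a round pocket 64 mm in diameter, 7 mm deep, with a chamfered edge; the seated glass stands 9 mm proud, its centre 1 mm above this point. Axes turn with the holder: +y along the rails, from the cell to the parked carrier; +x to the side where the bolt handle sticks out; z up
- holder: the fixed holder, a grey block 164 x 230 x 24 mm (same axes as cell; origin under its centre, 55 mm in +y from the cell). Two steel rails along its long sides rise 19 mm over the block's top, 130 mm apart inside. The parked carrier's edge is 65 mm in +y from the cell's centre
- carrier (a joint): position in m of the ring carrier, an aluminium plate 160 x 90 x 12 mm sliding on the rails (friction about 1 N), its top 55 mm above the bench: 0 parked (ring axis 110 mm in +y from the cell), 0.110 closed (ring over the cell). It moves in cell -y. The bolt handle locks it at either place with about 3 mm of play; in between it is free
- bolt (a joint): angle in rad of the bolt handle about the bolt's axis, which runs along the rails: 0 level, down in a notch; grows as it is lifted (1.3 at most). Above about 0.55 (knob 35 mm higher) it clears the notched steel plate and the carrier can slide. It falls by its weight when let go; between the notches it rests on the plate at about 0.5
- bolt_knob (a point): centre of the black ball knob (22 mm) on the end of the handle, a 10 mm rod; 49 mm above the bench when down, 150 mm in cell +x from the ring's axis. The bolt's axis is 66 mm from it in cell -x at that height: lifting takes it up and inward on that arc. The notched plate ends 24 mm inward, 9 mm above knob level. Fingers closing along the rails let the ball turn in the grip
- ring_grip (a point): point on the retaining ring's axis, half-way up its collar: knurled dark steel, 60 mm outer diameter, 20 mm high, 44 mm bore, to be gripped around its outside at any angle. Ring joint 0: 71.5 mm above the bench, collar's underside 6.5 mm above the carrier's plate. It moves with the carrier and sinks as the ring is screwed in
- ring (a joint): angle in rad of the retaining ring, growing clockwise seen from above: 0 fully raised, starts at 0 to 0.6, stop at 2.3. It sinks 2.5 mm per rad, touches a seated glass at about 2.0 and holds it snugly from 2.1 to the stop, where it cannot hurt it. Friction about 0.06 N m; it stays where it is left
- amber_bottle: bystander: amber glass bottle, 72 mm in diameter, 150 mm high; origin under its centre
- white_bottle: bystander: white bottle with a red cap, 68 mm in diameter, 170 mm high; origin under its centre
- beaker: bystander: glass beaker, 72 mm in diameter, 90 mm high; origin under its centre
- stopper: bystander: black rubber stopper, 34 mm in diameter, 30 mm high; origin under its centre
- dish: bystander: white porcelain dish, 64 mm in diameter, 22 mm high; origin under its centre
- spatula: bystander: flat metal spatula with a black handle, 170 mm long, lying on the bench
- jar: bystander: white jar with a blue lid, 60 mm in diameter, 80 mm high; origin under its centre
- glass: the larger glass itself (same disc as glass_mid); origin at the centre of its underside
Mind the look-alikes: they are no part of the job. Leave any brown or orange look-alike of the glass alone.

How it is judged:
On the way, in this order (a step that is already met when the one before it is completed fails the run):
1. the larger glass lies flat in the cell, let go, while the carrier is still parked (horizontal distance between glass_mid and cell below 0.0035 m and z of glass_mid in the frame of cell between -0.002 and 0.003 m and angle between glass_mid's own z axis and vertical below 0.06 rad and value of joint carrier below 0.02 m and contact force between the fingers and glass below 0.1 N), for 0.2 s.
2. the carrier is over the cell and the bolt handle is down in the closed notch (horizontal distance between glass_mid and cell below 0.0035 m and z of glass_mid in the frame of cell between -0.002 and 0.003 m and angle between glass_mid's own z axis and vertical below 0.06 rad and value of joint carrier between 0.105 and 0.1145 m and value of joint bolt below 0.12 rad), for 0.2 s.
3. the ring is screwed down onto the glass (all of step 2 and value of joint ring above 2.1 rad), for 0.2 s.
At the end, for the whole second after the job is handed in: The larger glass lies flat in the cell (within 3.5 mm of its axis, at most 2 mm above its seat, tilt under 0.06 rad), carrier closed (0.105 to 0.1145 m), bolt handle down in its notch (under 0.12 rad), ring screwed down (over 2.1 rad), all at rest, bystanders within 30 mm of their places (all of step 3 and linear speed of glass below 0.02 m/s and velocity of joint ring below 0.05 rad/s); the robot touches nothing.
It fails at once if the glass was let fall from more than about 40 mm (linear speed of glass above 0.9 m/s and contact force between the fingers and glass below 0.05 N).
It fails at once if a bystander was shifted by more than 30 mm (distance of any of small_mid, amber_bottle, white_bottle, beaker, stopper, dish, spatula, jar from where it was at the start of the episode above 0.03 m).
It also fails if it takes over 72 s, if anything falls off the work surface, if the arm or the gripper's body presses on something with over 40 N, if the wrist force passes 120 N, or if a joint passes its speed limit or range.

ROBOT

A 6-joint arm with a two-finger parallel gripper is mounted at the origin on the work surface. World frame = base frame: x ahead of the robot, y to its left, z up, the work surface at z = 0. Lengths are in m, angles in rad, forces in N, time in s.
With the tool pointing down it reaches from about 0.25 to 0.85 m from the base axis. Payload 12.5 kg.
Tool frame: the origin (TCP) lies at the centre of the arm's flange, where the gripper is bolted on; the fingertips stand 186 mm ahead of it and the grasp point (between the pads) lies 167 mm ahead of it; z points along the fingers, x is the direction in which the jaws open and shut, and the axes are right-handed (so a half turn about z gives the same grasp; the last joint's range is limited). The gripper opens to 93 mm and grips with 3 to 60 N. Pads are 15 mm wide; open, the fingers measure 128 mm over their backs; the gripper's body (75 mm by 188 mm) begins 65 mm behind the grasp point.
Start: joints at [1.219, 0.351, 1.652, -0, 1.139, -0.085], TCP at [0.145, 0.531, 0.405] pointing down, gripper open.
Joint ranges: [-2.75, 2.75], [-0.79, 2.1], [0.01, 2.65], [-1.57, 4.71], [0.07, 3.14], [-2.87, 2.87]. Speed limits (rad/s): [2.22, 2.22, 2.79, 3.14, 3.14, 3.14].

INTERFACE

Orientations are given as a unit quaternion [x, y, z, w].
In Python, from plant import observe, get_image, hand_in gives the robot as it stands.
- The arm moves only by the tool send_rows, never from a script. Its argument "plan" is a list of rows, each a list of 7 numbers: the turn, a rotation vector about the tool's x, y, z in degrees, then the shift along the tool's x, y, z in mm, then the gripper's target within -1 to 1 (fully open at 1, half-way at 0, shut at -1). In form: [[rx, ry, rz, tx, ty, tz, claw], ...]. A call has exactly 8 rows; each row is the pose to reach, as a shift and turn from the pose measured when the call began, along the tool's axes at that moment; what a row does not reach only later rows make up. A row lasts 1/12 s, in which the tool goes at most 41.7 mm and 7.16 degrees, less where a joint would pass 70% of its speed; a pose out of reach is approached as far as the arm can. A call with a gripper value outside its range is refused whole. The fingers move at their own pace and stop on an object; "newtons" is the grip in N (left out, the last holds). Time passes only in rows, so rows that repeat a pose let the fingers close, or fill a call up. It gives the time, the measured TCP pose, the force and the opening at its end, in the units of the state.
- observe(): the state, without advancing time (a new reading comes with each control period).
- get_image(name): name is "side" or "top" or "wrist"; returns a dict with "img" (384x512x3 uint8, red, green, blue), "fx", "fy", "cx", "cy" (pixels), "position" and "attitude" of the camera in the world; the wrist camera has in their place "T_tool_cam" (4x4, takes a point from camera to tool coordinates, whose origin is the TCP and whose axes are the tool frame's). Camera axes: x right, y down, z forward; pixel columns grow to the right and rows downward; lengths in m; the calibration is good to about 2 mm. The wrist camera is an equidistant fisheye: a pixel r from the principal point sees the ray r / f radians off the axis. A picture is of the moment at which its call begins: read the wrist's pose just before it. There is no depth.
- hand_in(): hands the job in, once; it reports no verdict.
The state is a dict: "time_s": time; "joints": joint angles; "joint_velocities": joint speeds; "joint_torque": joint torques, N m; "ee_pos": TCP position; "tool_rot": TCP orientation; "force": force on the tool from outside, world axes, zero at the start; "torque": the same for the moment, N m; "finger_gap": opening from 0.0 (shut) to 1.0 (fully open).
Only numpy, scipy, OpenCV 4.12 (cv2) and the standard library are available. Lean on these libraries where they do the work, as an engineer would, in place of code of your own. Each camera call takes 0.05 s, during which the arm holds its last target.

## Working session

There is one attempt and no reset: what is moved stays moved. The work goes in short steps, Python scripts to look and compute and a tool call to move; the robot and the scene stay as the last step left them, time stands still between calls to the robot, and variables do not carry over. Pictures are saved under pics/ and viewed, and the job is handed in when it is done.

Besides the shell and the picture viewer there is one more tool, called as name(argument=value, ...), one argument or row to a line, values as JSON. send_rows: Moves the arm, as the interface text tells. Its arguments: {"type":"object","properties":{"plan":{"type":"array"},"newtons":{"type":"number"}},"required":["plan"]}

```bash
ls; mkdir -p pics; python3 - <<'E'
from plant import observe,get_image
import cv2,json
s=observe();print(s)
for n in ["side","top","wrist"]:
    d=get_image(n);cv2.imwrite(f"pics/{n}0.png",d["img"][:,:,::-1])
    print(n,{k:v for k,v in d.items() if k!="img"})
E
```

```text
pics
{'time_s': 0.0, 'joints': array([ 1.21940944e+00,  3.51232118e-01,  1.65245765e+00, -2.30733361e-05,
        1.13909241e+00, -8.46013708e-02]), 'joint_velocities': array([-0.0007134 , -0.00148291, -0.00115213, -0.00073892, -0.00205457,
        0.00023495]), 'joint_torque': array([ 3.92582326e-03, -4.97335160e+01, -2.85268557e+01,  7.00873160e-02,
        2.56096810e-02, -8.15525345e-05]), 'ee_pos': array([0.14492738, 0.53041751, 0.4041908 ]), 'tool_rot': array([ 7.94865481e-01,  6.06785393e-01, -4.95930493e-04,  3.28484395e-04]), 'force': array([-0.30864823, -0.43183792,  0.4666869 ]), 'torque': array([-0.01067551, -0.03307134,  0.02191478]), 'finger_gap': 0.9994763123259888}
side {'fx': 403.0419988097081, 'fy': 403.0419988097081, 'cx': 256.5280880099812, 'cy': 197.7183331856367, 'position': array([-0.11377537, -0.58709004,  0.78768877]), 'attitude': array([ 0.83820152, -0.34480525,  0.1641493 , -0.38933604])}
top {'fx': 397.719737350936, 'fy': 397.719737350936, 'cx': 267.7579691162608, 'cy': 193.12933517748823, 'position': array([ 2.94968371e-01, -6.17521941e-04,  1.32814450e+00]), 'attitude': array([-0.69795323,  0.71227489, -0.05519497,  0.04979252])}
wrist {'fx': 297.3186396354542, 'fy': 297.3186396354542, 'cx': 257.1827702606873, 'cy': 194.0927969739592, 'T_tool_cam': array([[ 9.99999062e-01,  3.58888247e-04, -1.32189296e-03,
        -5.44301672e-04],
       [-1.70509408e-05,  9.68251698e-01,  2.49977297e-01,
        -7.00356931e-02],
       [ 1.36963902e-03, -2.49977040e-01,  9.68250796e-01,
         2.02324550e-02],
       [ 0.00000000e+00,  0.00000000e+00,  0.00000000e+00,
         1.00000000e+00]])}
```

View pics/top0.png

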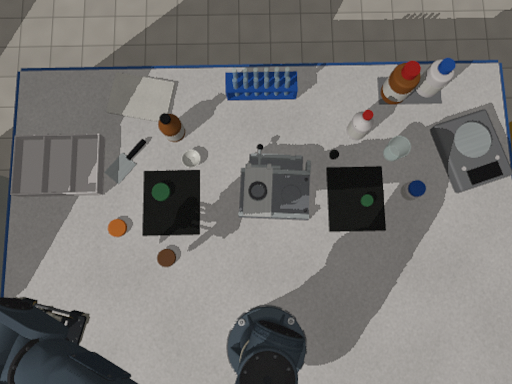

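View pics/side0.png

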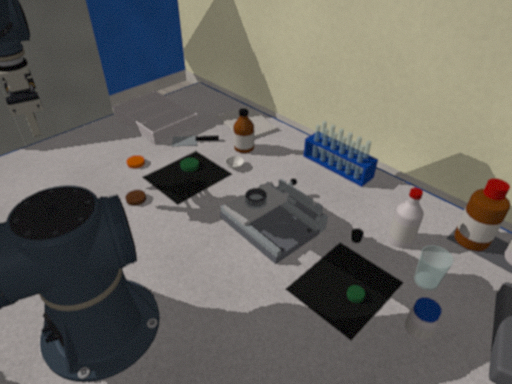

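View pics/wrist0.png

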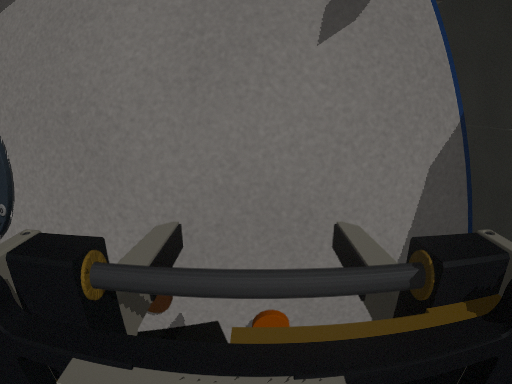

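The top view shows the green candidates at (160,191) on the left mat (larger) and (367,200) on the right mat (smaller). The look-alikes are orange at (117,227) and brown at (166,258). The holder is around (275,190), the ring at (258,190) and the knob at (260,147). Next I'll enlarge these areas.

```bash
cat > h.py <<'E'
import numpy as np,cv2
from scipy.spatial.transform import Rotation as R
from plant import observe,get_image
def ray(d,px):
    """world ray for side/top"""
    v=np.array([(px[0]-d['cx'])/d['fx'],(px[1]-d['cy'])/d['fy'],1.])
    return np.array(d['position']),R.from_quat(d['attitude']).as_matrix()@v
def hit(o,v,z): return o+v*(z-o[2])/v[2]
def at(d,px,z): return hit(*ray(d,px),z)
def proj(d,p):
    q=R.from_quat(d['attitude']).as_matrix().T@(np.array(p)-d['position'])
    return np.array([d['cx']+d['fx']*q[0]/q[2],d['cy']+d['fy']*q[1]/q[2]])
def wpose(s,d):
    T=np.eye(4);T[:3,:3]=R.from_quat(s['tool_rot']).as_matrix();T[:3,3]=s['ee_pos']
    return T@np.array(d['T_tool_cam'])
def wat(s,d,px,z):
    T=wpose(s,d);u=np.array([px[0]-d['cx'],px[1]-d['cy']]);r=np.hypot(*u);th=r/d['fx']
    v=np.r_[np.sin(th)*u/max(r,1e-9),np.cos(th)]
    return hit(T[:3,3],T[:3,:3]@v,z)
def wproj(s,d,p):
    T=wpose(s,d);q=T[:3,:3].T@(np.array(p)-T[:3,3]);rh=np.hypot(q[0],q[1]);th=np.arctan2(rh,q[2])
    return np.array([d['cx'],d['cy']])+d['fx']*th*q[:2]/rh
def crop(img,x0,y0,x1,y1,k,name):
    c=cv2.resize(img[y0:y1,x0:x1],None,fx=k,fy=k,interpolation=cv2.INTER_CUBIC)
    cv2.imwrite(name,c[:,:,::-1])
E
python3 - <<'E'
from h import *
d=get_image("top");i=d["img"]
crop(i,225,130,325,230,6,"pics/t_h.png")
crop(i,100,140,220,240,5,"pics/t_g.png")
import pickle;pickle.dump(d,open("top.pkl","wb"))
hsv=cv2.cvtColor(i,cv2.COLOR_RGB2HSV)
m=cv2.inRange(hsv,(45,90,25),(85,255,255))
n,l,st,c=cv2.connectedComponentsWithStats(m)
for k in range(1,n):
    if st[k,4]>15: print(st[k],c[k],at(d,c[k],.019))
E
```

```text
[151 182  20  19 278] [160.5       191.4352518] [0.50363227 0.34375625 0.019     ]
[361 194  13  13 136] [366.76470588 199.91911765] [ 0.46150166 -0.34136068  0.019     ]
```

View pics/t_h.png

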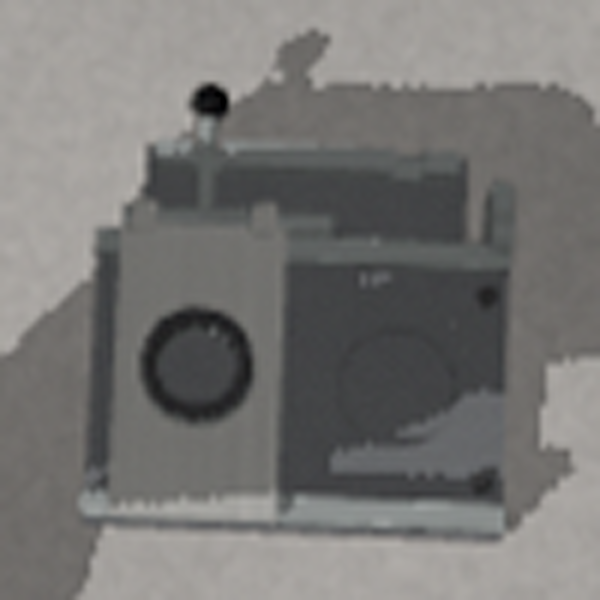

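View pics/t_g.png

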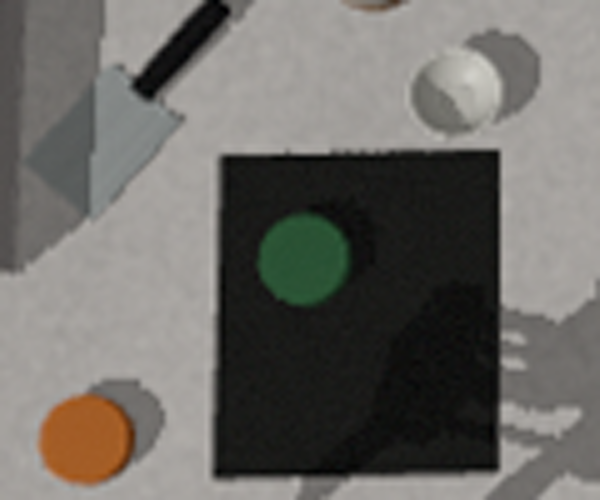

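```bash
python3 - <<'E'
from h import *
import pickle
d=pickle.load(open("top.pkl","rb"))
c=at(d,(291.3,193),.024);r=at(d,(257.8,190.7),.0815);k=at(d,(260,147),.049)
print(c,r,k,np.hypot(*(r-c)[:2]),np.hypot(*(r-k)[:2]),np.degrees(np.arctan2(*(r-c)[1::-1])),np.degrees(np.arctan2(*(k-r)[1::-1])))
E
```

```text
[ 0.4889946  -0.09073299  0.024     ] [0.48992393 0.01930163 0.0815    ] [0.64120198 0.01004661 0.049     ] 0.11003853781994223 0.15156089568410458 89.51610556666532 -3.500925406180808
```

```bash
cat > go.py <<'E'
import sys
from h import *
# usage go.py x y z yaw_of_toolx_deg : z = grasp point height, tool vertical
x,y,z,a=map(float,sys.argv[1:5])
s=observe();Rc=R.from_quat(s['tool_rot'])
a=np.radians(a);X=np.array([np.cos(a),np.sin(a),0]);Z=np.array([0,0,-1.]);Rt=R.from_matrix(np.c_[X,np.cross(Z,X),Z])
t=np.array([x,y,z+.167])
print("row",np.round((Rc.inv()*Rt).as_rotvec(degrees=True),2),np.round(Rc.inv().apply(t-s['ee_pos'])*1000,1),"t",s['time_s'],"gap",s['finger_gap'],"F",s['force'].round(2))
m=Rc.as_matrix();g=s['ee_pos']+m[:,2]*.167
print("now grasp",g.round(4),"yaw",np.degrees(np.arctan2(m[1,0],m[0,0])).round(2),'j',s['joints'].round(2))
E
python3 go.py .5036 .3438 .165 88
```

```text
row [-1.000e-02  4.000e-02 -1.329e+01] [-85.5 395.2  72.4] t 0.2 gap 1.0004365769992962 F [-0.73  0.06  0.74]
now grasp [0.1449 0.5304 0.2374] yaw 74.71 j [ 1.22  0.35  1.65  0.    1.14 -0.08]
```

send_rows(
  plan=[
    [0, 0, -1, -6, 25, 5, 1],
    [0, 0, -3, -14, 65, 12, 1],
    [0, 0, -5, -22, 105, 19, 1],
    [0, 0, -7, -31, 145, 27, 1],
    [0, 0, -9, -40, 185, 34, 1],
    [0, 0, -10, -48, 225, 41, 1],
    [0, 0, -12, -57, 264, 48, 1],
    [0, 0, -13, -65, 302, 55, 1],
  ],
)

```text
time_s: 0.87
ee_pos: [0.4208, 0.3867, 0.349]
tool_rot: [0.721, 0.693, -0.0, 0.0]
force: [-0.3, 1.3, -0.5]
finger_gap: 1.002
```

```bash
python3 go.py .5036 .3438 .165 88
```

```text
row [-0.02  0.04 -0.19] [-39.7  84.4  17. ] t 0.8667 gap 1.0016145959092702 F [-0.25  1.26 -0.51]
now grasp [0.4207 0.3866 0.182 ] yaw 87.81 j [ 0.66  0.45  1.65 -0.    1.04 -0.87]
```

send_rows(
  plan=[
    [0, 0, 0, -15, 32, 6, 1],
    [0, 0, 0, -27, 58, 12, 1],
    [0, 0, 0, -35, 75, 15, 1],
    [0, 0, 0, -40, 84, 17, 1],
    [0, 0, 0, -40, 84, 17, 1],
    [0, 0, 0, -40, 84, 17, 1],
    [0, 0, 0, -40, 84, 17, 1],
    [0, 0, 0, -40, 84, 17, 1],
  ],
)

```text
time_s: 1.53
ee_pos: [0.5022, 0.3443, 0.3324]
tool_rot: [0.72, 0.694, -0.0, 0.0]
force: [0.5, 0.9, 0.7]
finger_gap: 1.001
```

```bash
cat > look.py <<'E'
import sys,pickle
from h import *
s=observe();d=get_image("wrist");pickle.dump((s,d),open(sys.argv[1]+".pkl","wb"))
cv2.imwrite("pics/"+sys.argv[1]+".png",cv2.resize(d["img"],None,fx=1.5,fy=1.5,interpolation=cv2.INTER_CUBIC)[:,:,::-1])
E
python3 look.py w1; python3 - <<'E'
from h import *;import pickle
s,d=pickle.load(open("w1.pkl","rb"))
hsv=cv2.cvtColor(d['img'],cv2.COLOR_RGB2HSV)
m=cv2.inRange(hsv,(45,90,20),(85,255,255))
n,l,st,c=cv2.connectedComponentsWithStats(m)
for k in range(1,n):
    if st[k,4]>50:
        print(st[k],c[k]);ys,xs=np.where(l==k);p=np.array([wat(s,d,(x,y),.019)[:2] for x,y in zip(xs,ys)]);print(p.mean(0),p.min(0),p.max(0),np.ptp(p,axis=0))
E
python3 go.py .5036 .3438 .165 88
```

```text
[ 227  159   59   60 2725] [255.94458716 188.70788991]
[0.50210856 0.34221798] [0.4715752  0.31232128] [0.53335693 0.37180402] [0.06178174 0.05948273]
row [-0.    0.03 -0.12] [-0.4  1.3  0.5] t 1.5833 gap 1.0010978666282846 F [-0.84 -0.1   0.36]
now grasp [0.5023 0.3442 0.1655] yaw 87.88 j [ 0.52  0.53  1.56 -0.    1.05 -1.01]
```

View pics/w1.png

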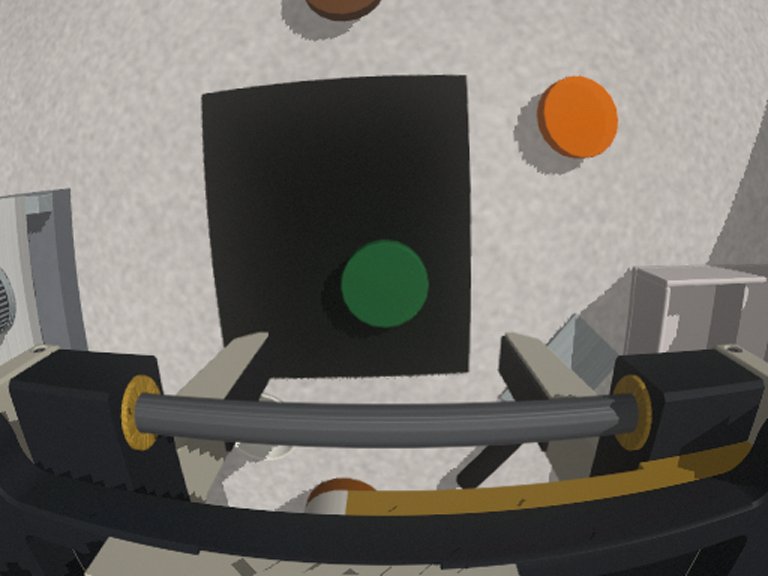

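The larger green disc shows at (385,283) in the enlarged wrist view. It measures about 60 mm across and is centred near (0.503, 0.342). I'm descending onto its upper part.

```bash
python3 go.py .503 .3422 .0305 88
```

```text
row [-0.    0.03 -0.12] [ -2.    0.8 135. ] t 1.5833 gap 1.0010978666282846 F [-0.84 -0.1   0.36]
now grasp [0.5023 0.3442 0.1655] yaw 87.88 j [ 0.52  0.53  1.56 -0.    1.05 -1.01]
```

send_rows(
  plan=[
    [0, 0, 0, -1, 1, 20, 1],
    [0, 0, 0, -2, 1, 50, 0.9],
    [0, 0, 0, -2, 1, 80, 0.8],
    [0, 0, 0, -2, 1, 108, 0.7],
    [0, 0, 0, -2, 1, 125, 0.6],
    [0, 0, 0, -2, 1, 133, 0.6],
    [0, 0, 0, -2, 1, 135, 0.6],
    [0, 0, 0, -2, 1, 135, 0.6],
  ],
  newtons=15,
)

```text
time_s: 2.25
ee_pos: [0.5032, 0.3425, 0.1979]
tool_rot: [0.72, 0.694, -0.0, 0.0]
force: [0.7, 0.8, 0.0]
finger_gap: 0.8
```

```bash
python3 go.py .503 .3422 .0305 88; python3 look.py w2
```

```text
row [ 0.02  0.02 -0.09] [-0.4 -0.2  0.4] t 2.25 gap 0.8001577972280521 F [0.71 0.85 0.03]
now grasp [0.5032 0.3425 0.0309] yaw 87.91 j [ 0.52  0.72  1.62 -0.    0.8  -1.01]
```

View pics/w2.png

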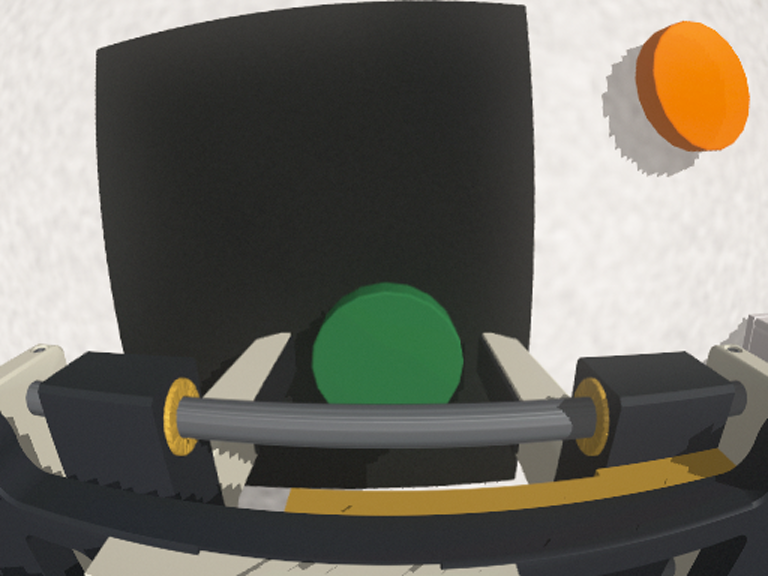

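The glass sits midway between the fingers at about (388,355). Closing.

send_rows(
  plan=[
    [0, 0, 0, 0, 0, 0, 0.2],
    [0, 0, 0, 0, 0, 0, 0.1],
    [0, 0, 0, 0, 0, 0, 0],
    [0, 0, 0, 0, 0, 0, 0],
    [0, 0, 0, 0, 0, -1, 0],
    [0, 0, 0, 0, 0, -10, 0],
    [0, 0, 0, 0, 0, -30, 0],
    [0, 0, 0, 0, 0, -50, 0],
  ],
  newtons=15,
)

```text
time_s: 2.97
ee_pos: [0.5031, 0.3424, 0.249]
tool_rot: [0.72, 0.694, -0.0, 0.0]
force: [0.4, -0.7, 0.0]
finger_gap: 0.639
```

```bash
python3 go.py .46 -.0907 .16 88; python3 look.py w3
```

```text
row [-0.02  0.04 -0.1 ] [-434.4  -27.2  -77.7] t 2.9667 gap 0.6385822298394453 F [ 0.41 -0.71  0.01]
now grasp [0.503  0.3423 0.082 ] yaw 87.9 j [ 0.52  0.64  1.61 -0.    0.89 -1.01]
```

View pics/w3.png

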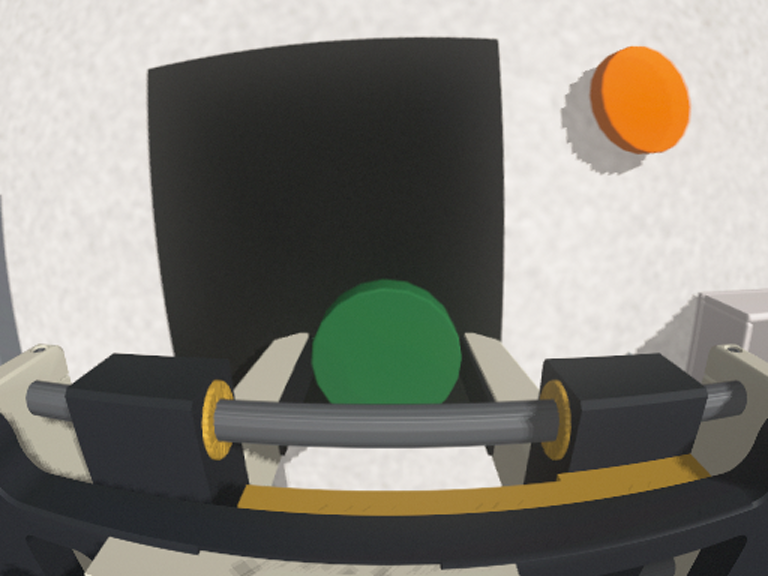

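```bash
python3 go.py .57 -.0907 .15 88
```

```text
row [ 0.28 -0.15 -0.09] [-430.9   82.   -64.3] t 3.0167 gap 0.6395081350114229 F [2.2  1.87 3.17]
now grasp [0.5049 0.3435 0.0864] yaw 87.91 j [ 0.52  0.64  1.61 -0.    0.89 -1.01]
```

send_rows(
  plan=[
    [0, 0, 0, -5, 1, -20, 0],
    [0, 0, 0, -20, 4, -40, 0],
    [0, 0, 0, -45, 9, -55, 0],
    [0, 0, 0, -80, 15, -65, 0],
    [0, 0, 0, -118, 22, -68, 0],
    [0, 0, 0, -156, 30, -68, 0],
    [0, 0, 0, -194, 38, -68, 0],
    [0, 0, 0, -232, 45, -68, 0],
  ],
)

```text
time_s: 3.68
ee_pos: [0.5401, 0.1075, 0.3216]
tool_rot: [0.72, 0.694, 0.003, 0.001]
force: [0.2, -0.5, -1.0]
finger_gap: 0.636
```

```bash
python3 go.py .57 -.0907 .15 88
```

```text
row [ 0.31 -0.15 -0.08] [-197.    37.     4.2] t 3.6833 gap 0.6361682149657449 F [ 0.24 -0.46 -0.99]
now grasp [0.541  0.1079 0.1546] yaw 87.92 j [ 0.11  0.45  1.73  0.    0.96 -1.42]
```

send_rows(
  plan=[
    [0.1, 0, 0, -38, 7, 1, 0],
    [0.3, -0.15, 0, -76, 14, 2, 0],
    [0.3, -0.15, 0, -114, 21, 3, 0],
    [0.3, -0.15, 0, -150, 28, 4, 0],
    [0.3, -0.15, 0, -178, 34, 4, 0],
    [0.3, -0.15, 0, -192, 37, 4, 0],
    [0.3, -0.15, 0, -197, 37, 4, 0],
    [0.3, -0.15, 0, -197, 37, 4, 0],
  ],
)

```text
time_s: 4.35
ee_pos: [0.5698, -0.0909, 0.3172]
tool_rot: [0.72, 0.694, 0.0, -0.0]
force: [-0.2, -0.4, -1.4]
finger_gap: 0.641
```

```bash
python3 go.py .57 -.0907 .15 88; python3 look.py w4
```

```text
row [-0.   -0.01 -0.15] [0.2 0.2 0.2] t 4.35 gap 0.6409973613688106 F [-0.16 -0.38 -1.37]
now grasp [ 0.5698 -0.0909  0.1502] yaw 87.85 j [-0.24  0.5   1.66  0.    0.98 -1.77]
```

View pics/w4.png

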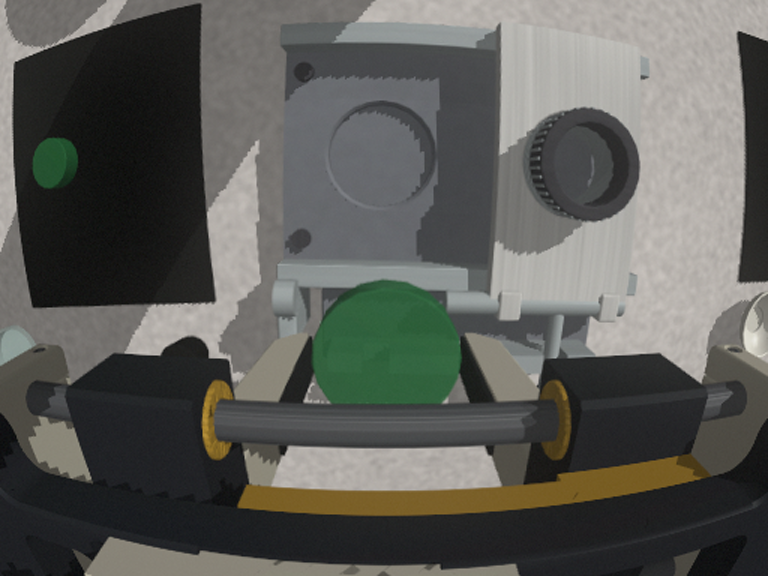

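The cell mouth shows at about (382,155), the ring at (585,163) and the held glass at (388,350). I'll rectify this view to the holder-top plane so I can measure it.

```bash
cat > rect.py <<'E'
from h import *
import pickle
def rect(name,z,x0,x1,y0,y1,mm=.0005):
    s,d=pickle.load(open(name+".pkl","rb"))
    # image: columns = -y? keep col -> y decreasing, row -> x decreasing
    xs=np.arange(x1,x0,-mm);ys=np.arange(y1,y0,-mm)
    M=np.array([[wproj(s,d,(x,y,z)) for y in ys] for x in xs],np.float32)
    return cv2.remap(d['img'],M[...,0],M[...,1],cv2.INTER_CUBIC)
E
python3 - <<'E'
from rect import *
a=rect("w4",.024,.42,.56,-.16,0)
cv2.imwrite("pics/r4.png",cv2.resize(a,None,fx=2,fy=2)[:,:,::-1])
E
```

```text
(no output)
```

View pics/r4.png

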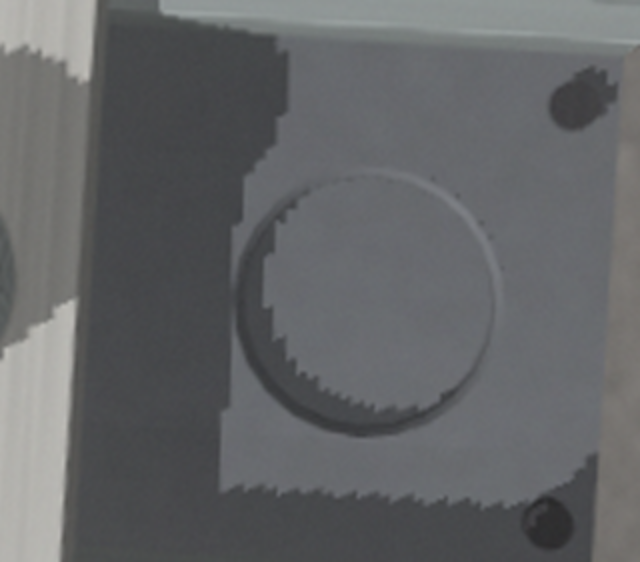

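```bash
python3 - <<'E'
from rect import *
a=rect("w1",.019,.46,.55,.30,.38)
b=rect("w4",.1387,.53,.62,-.131,-.051)
cv2.imwrite("pics/r1.png",np.hstack([cv2.resize(a,None,fx=2,fy=2),cv2.resize(b,None,fx=2,fy=2)])[:,:,::-1])
E
```

```text
Traceback (most recent call last):
ValueError: all the input array dimensions except for the concatenation axis must match exactly, but along dimension 0, the array at index 0 has size 362 and the array at index 1 has size 360
```

```bash
python3 - <<'E'
from rect import *
a=rect("w1",.019,.46,.55,.30,.38)
b=rect("w4",.1387,.53,.62,-.131,-.051)
cv2.imwrite("pics/r1.png",np.hstack([cv2.resize(a,(320,360)),cv2.resize(b,(320,360))])[:,:,::-1])
E
```

```text
(no output)
```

View pics/r1.png

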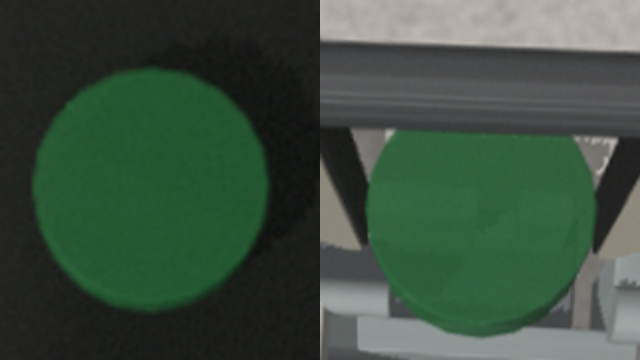

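```bash
python3 go.py .4845 -.0916 .070 86
```

```text
row [-0.01 -0.02  1.91] [ -4.7 -85.1  80.2] t 4.4 gap 0.6384370763065655 F [-0.24 -0.31 -0.44]
now grasp [ 0.5697 -0.0899  0.1502] yaw 87.91 j [-0.24  0.5   1.66  0.    0.98 -1.77]
```

```bash
python3 - <<'E'
from h import *
import time
for k in range(6):
    s=observe();print(s['time_s'],s['ee_pos'].round(4),R.from_quat(s['tool_rot']).as_rotvec().round(4),s['force'].round(1))
    get_image("top")
E
```

```text
4.4 [ 0.5697 -0.09    0.3172] [-2.2613e+00 -2.1802e+00 -2.0000e-04] [-0.2 -0.3 -0.4]
4.45 [ 0.5698 -0.0895  0.3172] [-2.2604e+00 -2.1812e+00 -3.0000e-04] [-0.3  0.2 -1. ]
4.5 [ 0.5698 -0.0892  0.3173] [-2.2598e+00 -2.1820e+00 -3.0000e-04] [-0.4  0.6 -2.4]
4.55 [ 0.5699 -0.0892  0.3173] [-2.2596e+00 -2.1823e+00 -3.0000e-04] [ 0.3 -0.7 -1.3]
4.6 [ 0.5699 -0.0893  0.3173] [-2.2596e+00 -2.1825e+00 -3.0000e-04] [-1.3 -0.1 -1.2]
4.65 [ 0.5699 -0.0895  0.3173] [2.2598e+00 2.1823e+00 3.0000e-04] [-0.6  0.3 -0.4]
```

```bash
python3 look.py w5; python3 - <<'E'
from rect import *
a=rect("w5",.024,.42,.56,-.16,0)
cv2.imwrite("pics/r5.png",cv2.resize(a,None,fx=2,fy=2)[:,:,::-1])
s,d=pickle.load(open("w5.pkl","rb"));print(s['ee_pos'])
a=rect("w5",.0815,.43,.54,-.05,.07)
cv2.imwrite("pics/r5r.png",cv2.resize(a,None,fx=2,fy=2)[:,:,::-1])
E
python3 go.py .4845 -.0916 .070 86
```

```text
[ 0.56994428 -0.08972837  0.31730325]
row [ 0.02 -0.    1.97] [ -4.7 -85.4  80.3] t 4.75 gap 0.6392339342444954 F [ 0.16  0.11 -0.71]
now grasp [ 0.57   -0.0899  0.1503] yaw 87.97 j [-0.24  0.5   1.66  0.    0.98 -1.77]
```

View pics/r5.png

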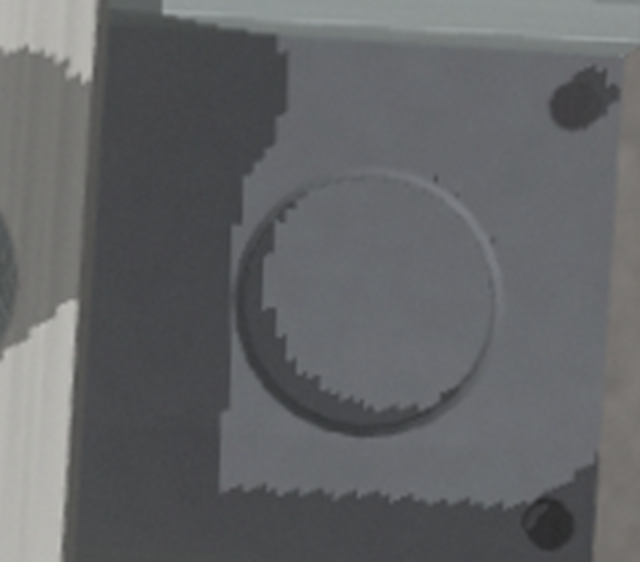

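View pics/r5r.png

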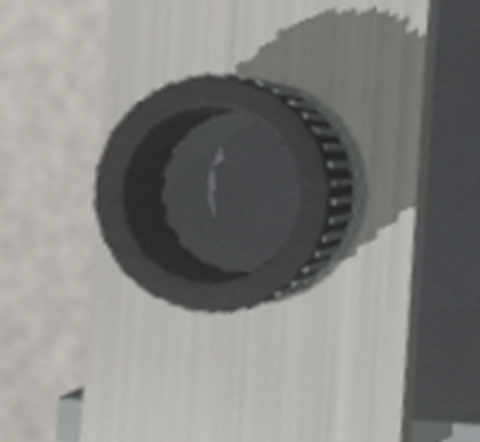

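Two looks agree: cell at (0.4844, -0.0918), ring at (0.4918, 0.017), holder yaw about -3.9°. Moving over the cell now.

send_rows(
  plan=[
    [0, 0, 0.3, -1, -15, 2, 0],
    [0, 0, 0.8, -2, -40, 6, 0],
    [0, 0, 1.3, -3, -62, 18, 0],
    [0, 0, 1.7, -4, -76, 36, 0],
    [0, 0, 2, -5, -83, 55, 0],
    [0, 0, 2, -5, -85, 70, 0],
    [0, 0, 2, -5, -85, 78, 0],
    [0, 0, 2, -5, -85, 80, 0],
  ],
)

```text
time_s: 5.42
ee_pos: [0.4848, -0.0917, 0.2363]
tool_rot: [0.731, 0.682, -0.0, -0.001]
force: [-0.1, 0.0, -1.7]
finger_gap: 0.636
```

```bash
python3 - <<'E'
from h import *
for k in range(3): print(observe()['ee_pos']);get_image("top")
E
python3 go.py .4845 -.0916 .053 86
```

```text
[ 0.48477611 -0.09169754  0.23631484]
[ 0.48505157 -0.09175624  0.23676357]
[ 0.48528196 -0.09182714  0.23744033]
row [ 0.07  0.01 -0.01] [ 0.2 -0.9 17.8] t 5.5667 gap 0.6385264101022307 F [ 0.16 -0.12 -0.98]
now grasp [ 0.4856 -0.0919  0.0708] yaw 85.99 j [-0.28  0.5   1.92  0.    0.72 -1.78]
```

send_rows(
  plan=[
    [0, 0, 0, 0, -1, 4, 0],
    [0, 0, 0, 0, -1, 9, 0],
    [0, 0, 0, 0, -1, 13, 0],
    [0, 0, 0, 0, -1, 16, 0],
    [0, 0, 0, 0, -1, 17, 0],
    [0, 0, 0, 0, -1, 17, 0],
    [0, 0, 0, 0, -1, 17, 0],
    [0, 0, 0, 0, -1, 17, 0],
  ],
)

```text
time_s: 6.23
ee_pos: [0.4845, -0.0918, 0.2209]
tool_rot: [0.731, 0.682, 0.0, 0.001]
force: [-0.1, -0.1, -1.0]
finger_gap: 0.64
```

```bash
python3 look.py w6; python3 go.py .4845 -.0916 .0445 86
python3 - <<'E'
from h import *
i=get_image("side")["img"];crop(i,200,150,340,270,5,"pics/s6.png")
E
```

```text
row [ 0.08  0.01 -0.01] [0.2 0.  9.5] t 6.2833 gap 0.6428409302288571 F [ 0.78 -0.47 -0.92]
now grasp [ 0.4847 -0.0919  0.054 ] yaw 85.99 j [-0.28  0.53  1.93  0.    0.68 -1.78]
```

View pics/w6.png

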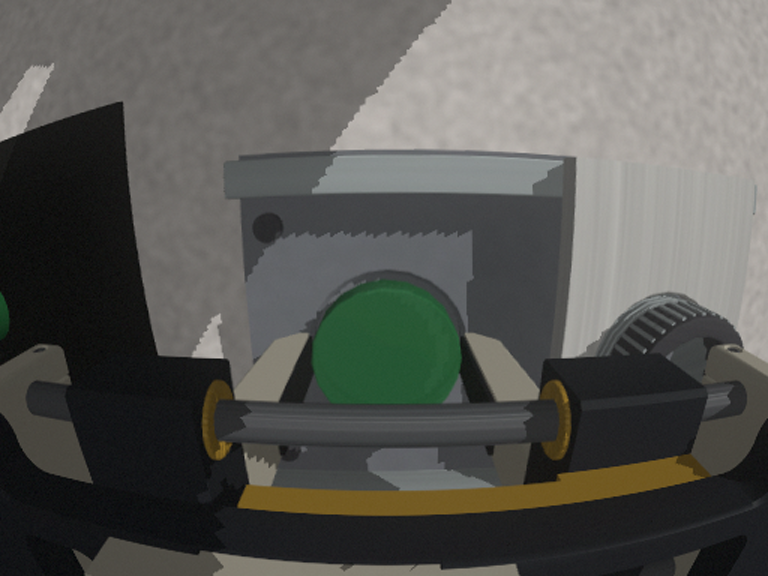

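View pics/s6.png

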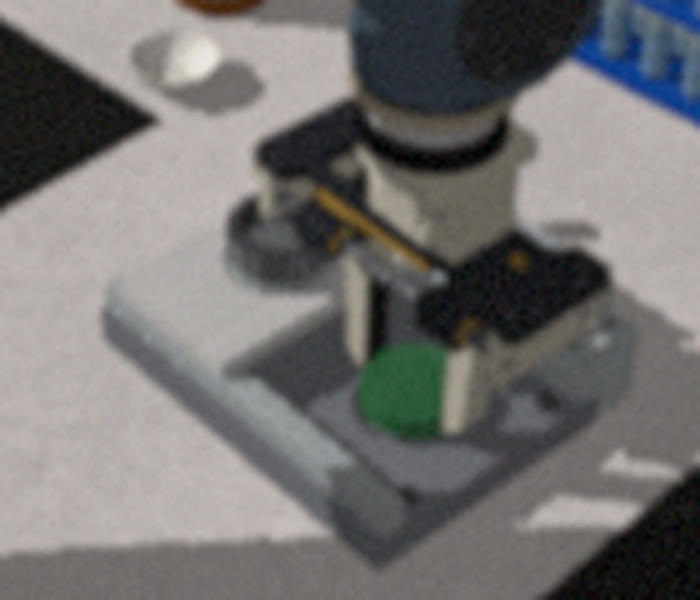

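Glass at (388,345), with the cell rim showing evenly around it. Lowering in small steps while watching force.

send_rows(
  plan=[
    [0, 0, 0, 0, 0, 1, 0],
    [0, 0, 0, 0, 0, 2, 0],
    [0, 0, 0, 0, 0, 3, 0],
    [0, 0, 0, 0, 0, 4, 0],
    [0, 0, 0, 0, 0, 5, 0],
    [0, 0, 0, 0, 0, 5.5, 0],
    [0, 0, 0, 0, 0, 5.5, 0],
    [0, 0, 0, 0, 0, 5.5, 0],
  ],
)

```text
time_s: 7.0
ee_pos: [0.4845, -0.0918, 0.2154]
tool_rot: [0.731, 0.682, 0.0, 0.001]
force: [-0.3, 0.0, -0.5]
finger_gap: 0.639
```

```bash
python3 go.py .4845 -.0916 .0445 86
```

```text
row [ 0.08  0.01 -0.01] [0.2 0.  3.9] t 7.0 gap 0.6392577471559358 F [-0.3   0.01 -0.45]
now grasp [ 0.4847 -0.0919  0.0484] yaw 85.99 j [-0.28  0.54  1.93  0.    0.67 -1.78]
```

send_rows(
  plan=[
    [0, 0, 0, 0, 0, 0.5, 0],
    [0, 0, 0, 0, 0, 1, 0],
    [0, 0, 0, 0, 0, 1.5, 0],
    [0, 0, 0, 0, 0, 2, 0],
    [0, 0, 0, 0, 0, 2.5, 0],
    [0, 0, 0, 0, 0, 3, 0],
    [0, 0, 0, 0, 0, 3.4, 0],
    [0, 0, 0, 0, 0, 3.4, 0],
  ],
)

```text
time_s: 7.67
ee_pos: [0.4847, -0.0918, 0.213]
tool_rot: [0.731, 0.682, 0.001, 0.001]
force: [-5.2, 1.8, 16.0]
finger_gap: 0.639
```

```bash
python3 go.py .4845 -.0916 .0445 86
```

```text
row [ 0.12  0.02 -0.01] [ 0.2 -0.2  1.5] t 7.6667 gap 0.6393255559599954 F [-5.17  1.79 16.  ]
now grasp [ 0.485  -0.0919  0.046 ] yaw 85.99 j [-0.28  0.55  1.93  0.    0.66 -1.78]
```

```bash
python3 look.py w7; python3 - <<'E'
from rect import *
s,d=pickle.load(open("w7.pkl","rb"));print(s['force'],s['torque'],s['ee_pos'])
crop(d['img'],150,150,380,280,3,"pics/w7c.png")
E
```

```text
[-5.17239908  1.78971551 16.00091602] [0.32460169 0.71299599 0.06022165] [ 0.48467236 -0.09184885  0.21301969]
```

View pics/w7c.png

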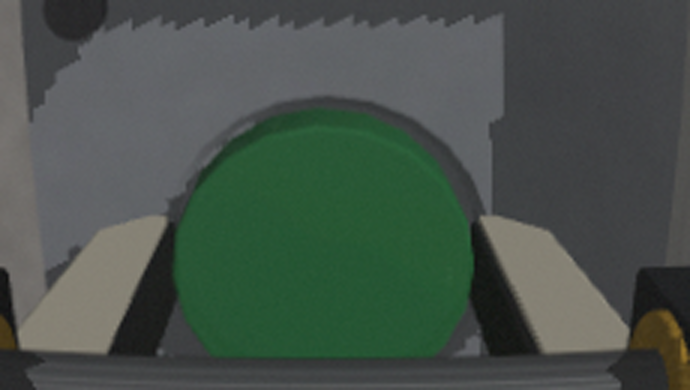

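The glass stands slightly toward +x of the cell: the gap at the near rim is larger and the force is -5 N in x. I'll ease it about 1 mm toward -x.

send_rows(
  plan=[
    [0, 0, 0, 0, 0, -0.8, 0],
    [0, 0, 0, 0, -0.5, -0.8, 0],
    [0, 0, 0, 0, -1, -0.5, 0],
    [0, 0, 0, 0, -1.3, 0, 0],
    [0, 0, 0, 0, -1.5, 0.5, 0],
    [0, 0, 0, 0, -1.5, 0.8, 0],
    [0, 0, 0, 0, -1.5, 1, 0],
    [0, 0, 0, 0, -1.5, 1, 0],
  ],
)

```text
time_s: 8.38
ee_pos: [0.4834, -0.0917, 0.2129]
tool_rot: [0.731, 0.682, 0.001, 0.001]
force: [-3.6, 1.7, 16.6]
finger_gap: 0.634
```

```bash
python3 go.py .4845 -.0916 .0445 86
```

```text
row [ 0.16  0.02 -0.01] [0.2 1.1 1.4] t 8.3833 gap 0.6339950304249451 F [-3.6   1.67 16.59]
now grasp [ 0.4838 -0.0918  0.0459] yaw 85.99 j [-0.28  0.55  1.94  0.    0.66 -1.78]
```

```bash
python3 look.py w8; python3 - <<'E'
from rect import *
s,d=pickle.load(open("w8.pkl","rb"));print(s['force'],s['torque'],s['ee_pos'])
i=d['img'].copy()
crop(i,150,150,380,280,3,"pics/w8c.png")
cx,cy=s['ee_pos'][:2]
# predicted: glass top rim & pocket rims for nominal
k=3
im=cv2.resize(i[150:280,150:380],None,fx=k,fy=k,interpolation=cv2.INTER_CUBIC)[:,:,::-1].copy()
def circ(c,z,r,col):
    p=np.array([(wproj(s,d,(c[0]+r*np.cos(t),c[1]+r*np.sin(t),z))-[150,150])*k for t in np.linspace(0,6.28,120)])
    cv2.polylines(im,[p.astype(int)],True,col,1)
circ((.4844,-.0918),.024,.0335,(0,255,255))
circ((.4844,-.0918),.033,.030,(0,0,255))
cv2.imwrite("pics/w8o.png",im)
E
```

```text
[-3.59902871  1.66688765 16.58875519] [0.34666704 0.72296503 0.01216963] [ 0.48337487 -0.09174586  0.21291263]
```

View pics/w8c.png

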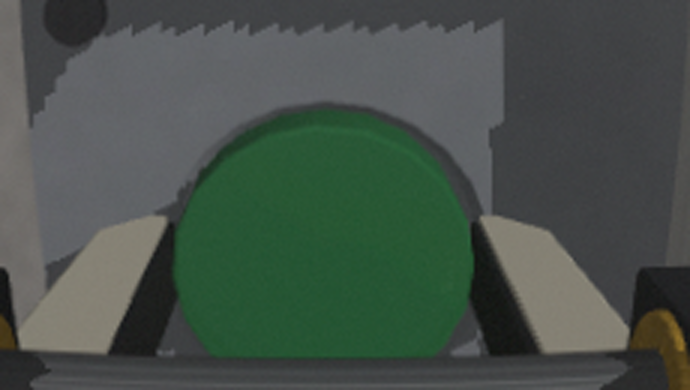

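View pics/w8o.png

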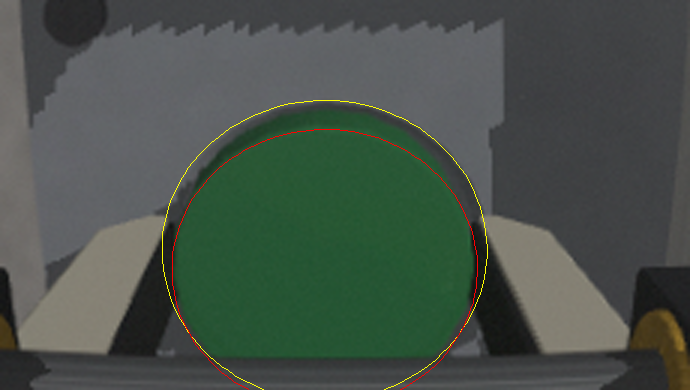

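The overlay of a seated glass (red) matches the actual top edge. The contact force is from the cell floor, so I'll unload it and open slightly.

send_rows(
  plan=[
    [0, 0, 0, 0, 0, -0.3, 0],
    [0, 0, 0, 0, 0, -0.6, 0.1],
    [0, 0, 0, 0, 0, -0.6, 0.2],
    [0, 0, 0, 0, 0, -0.6, 0.3],
    [0, 0, 0, 0, 0, -0.6, 0.4],
    [0, 0, 0, 0, 0, -0.6, 0.5],
    [0, 0, 0, 0, 0, -0.6, 0.5],
    [0, 0, 0, 0, 0, -0.6, 0.5],
  ],
)

```text
time_s: 9.1
ee_pos: [0.4834, -0.0918, 0.2135]
tool_rot: [0.731, 0.682, 0.001, 0.001]
force: [0.2, 0.0, 0.1]
finger_gap: 0.749
```

```bash
python3 look.py w9; python3 go.py .4845 -.0916 .0445 86;  python3 - <<'E'
from rect import *
s,d=pickle.load(open("w9.pkl","rb"));print(s['force'],s['torque'],s['ee_pos'])
i=d['img'].copy()
k=3
im=cv2.resize(i[150:280,150:380],None,fx=k,fy=k,interpolation=cv2.INTER_CUBIC)[:,:,::-1].copy()
def circ(c,z,r,col):
    p=np.array([(wproj(s,d,(c[0]+r*np.cos(t),c[1]+r*np.sin(t),z))-[150,150])*k for t in np.linspace(0,6.28,120)])
    cv2.polylines(im,[p.astype(int)],True,col,1)
circ((.4844,-.0918),.024,.0335,(0,255,255))
circ((.4844,-.0918),.033,.030,(0,0,255))
cv2.imwrite("pics/w9o.png",im)
E
```

```text
row [ 0.16  0.02 -0.  ] [0.2 1.1 2. ] t 9.15 gap 0.7496401189488378 F [ 0.97 -0.71 -0.21]
now grasp [ 0.4838 -0.0918  0.0465] yaw 86.0 j [-0.28  0.55  1.93  0.    0.66 -1.78]
[0.19210869 0.00728917 0.07078544] [ 0.03150595  0.00121767 -0.02562554] [ 0.48339367 -0.09176375  0.21348594]
```

View pics/w9o.png

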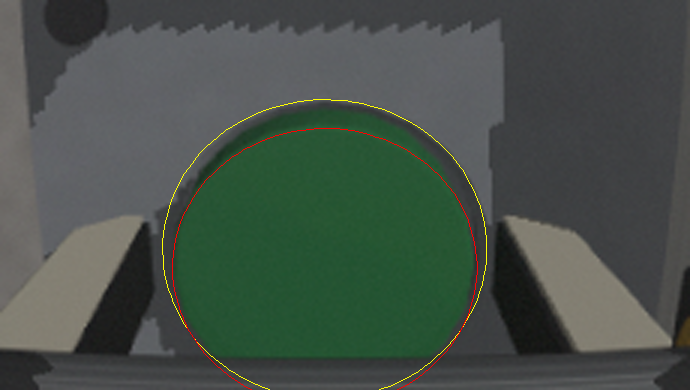

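The glass is seated and released. Now I'll rise and head for the knob.

send_rows(
  plan=[
    [0, 0, 0, 0, 0, -4, 0.5],
    [0, 0, 0, 0, 0, -15, 0.5],
    [0, 0, 0, 0, 0, -35, 0.5],
    [0, 0, 0, 0, 0, -65, 0.5],
    [0, 0, 0, 0, 10, -95, 0.5],
    [0, 0, 0, 10, 30, -120, 0.5],
    [0, 0, 0, 25, 60, -130, 0.5],
    [0, 0, 0, 45, 95, -130, 0.5],
  ],
)

```text
time_s: 9.82
ee_pos: [0.5817, -0.0536, 0.3484]
tool_rot: [0.732, 0.681, 0.002, 0.003]
force: [-0.9, -0.9, 0.1]
finger_gap: 0.747
```

```bash
python3 look.py w10; python3 go.py .71 .0077 .15 86
```

```text
row [ 0.6  -0.    0.01] [ 66.8 118.9  31.2] t 9.8667 gap 0.7519318954735886 F [-4.62  3.37 -1.21]
now grasp [ 0.5881 -0.0508  0.18  ] yaw 86.01 j [-0.17  0.48  1.61  0.    1.04 -1.67]
```

View pics/w10.png

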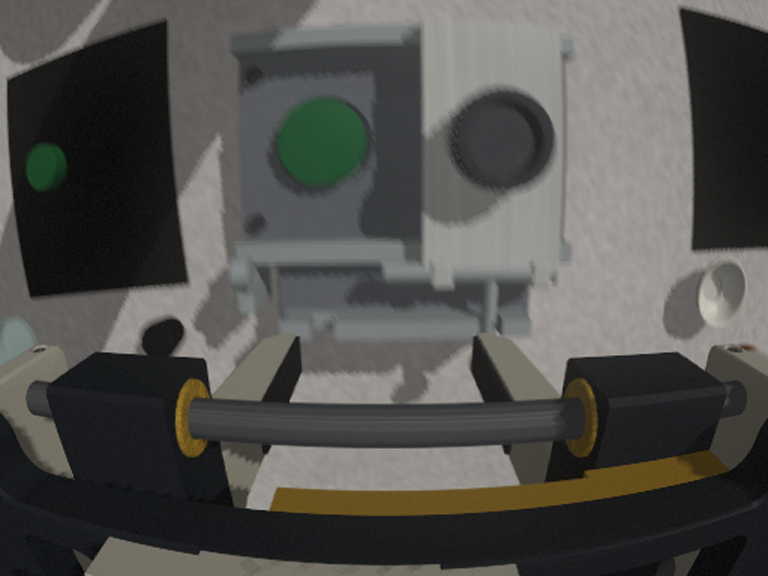

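The glass sits flat in the cell at (323,141). Moving on to view the knob.

send_rows(
  plan=[
    [0.1, 0, 0, 20, 36, 8, 0.2],
    [0.2, 0, 0, 38, 70, 18, 0],
    [0.3, 0, 0, 54, 98, 26, 0],
    [0.3, 0, 0, 64, 114, 30, 0],
    [0.3, 0, 0, 67, 119, 31, 0],
    [0.3, 0, 0, 67, 119, 31, 0],
    [0.3, 0, 0, 67, 119, 31, 0],
    [0.3, 0, 0, 67, 119, 31, 0],
  ],
)

```text
time_s: 10.53
ee_pos: [0.7093, 0.0071, 0.3181]
tool_rot: [0.732, 0.682, 0.002, 0.002]
force: [-0.6, -0.1, -0.6]
finger_gap: 0.498
```

```bash
python3 look.py w11; python3 go.py .6416 .0077 .049 86
```

```text
row [ 0.32  0.   -0.04] [ -4.2 -68.2 101.9] t 10.5833 gap 0.502546167721749 F [ 0.26 -0.16 -0.03]
now grasp [0.7103 0.007  0.1512] yaw 85.96 j [-0.06  0.72  1.26 -0.    1.15 -1.56]
```

View pics/w11.png

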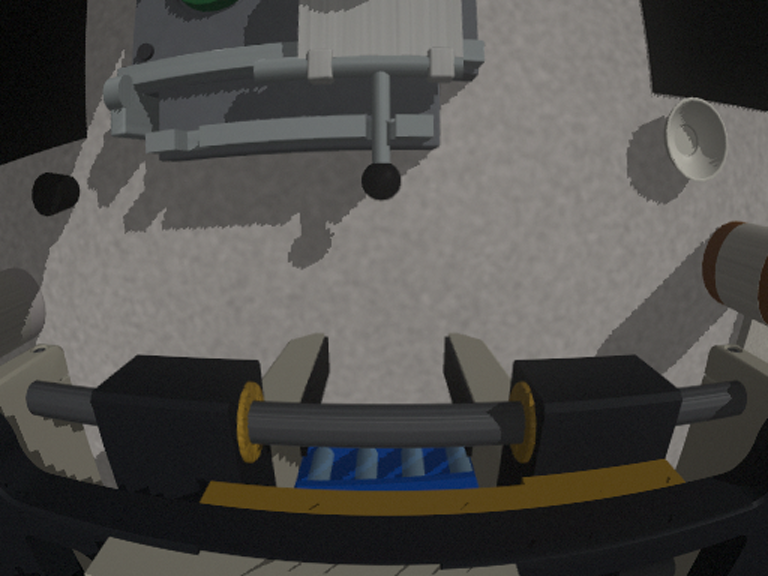

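```bash
python3 - <<'E'
from rect import *
s,d=pickle.load(open("w11.pkl","rb"))
k=wat(s,d,(381/1.5,181/1.5),.049);print(k)
E
python3 go.py .6416 .0077 .049 86
```

```text
[0.64185706 0.00853823 0.049     ]
row [ 0.32  0.   -0.04] [ -4.2 -68.2 101.9] t 10.5833 gap 0.502546167721749 F [ 0.26 -0.16 -0.03]
now grasp [0.7103 0.007  0.1512] yaw 85.96 j [-0.06  0.72  1.26 -0.    1.15 -1.56]
```

send_rows(
  plan=[
    [0.3, 0, 0, -1, -20, 5, 0],
    [0.3, 0, 0, -2, -45, 15, 0],
    [0.3, 0, 0, -4, -60, 32, 0],
    [0.3, 0, 0, -4, -67, 55, 0],
    [0.3, 0, 0, -4, -68, 78, 0],
    [0.3, 0, 0, -4, -68, 93, 0],
    [0.3, 0, 0, -4, -68, 101, 0],
    [0.3, 0, 0, -4, -68, 102, 0],
  ],
)

```text
time_s: 11.25
ee_pos: [0.6411, 0.0074, 0.215]
tool_rot: [0.732, 0.682, -0.001, -0.0]
force: [-0.3, -0.5, -0.4]
finger_gap: 0.504
```

```bash
python3 look.py w12; python3 go.py .6416 .0083 .049 86
```

```text
row [-0.01  0.   -0.07] [ 0.8  0.  -0.1] t 11.3 gap 0.5020272577505575 F [ 0.16  0.28 -0.79]
now grasp [0.6415 0.0075 0.0489] yaw 85.93 j [-0.06  0.74  1.52 -0.    0.88 -1.56]
```

View pics/w12.png

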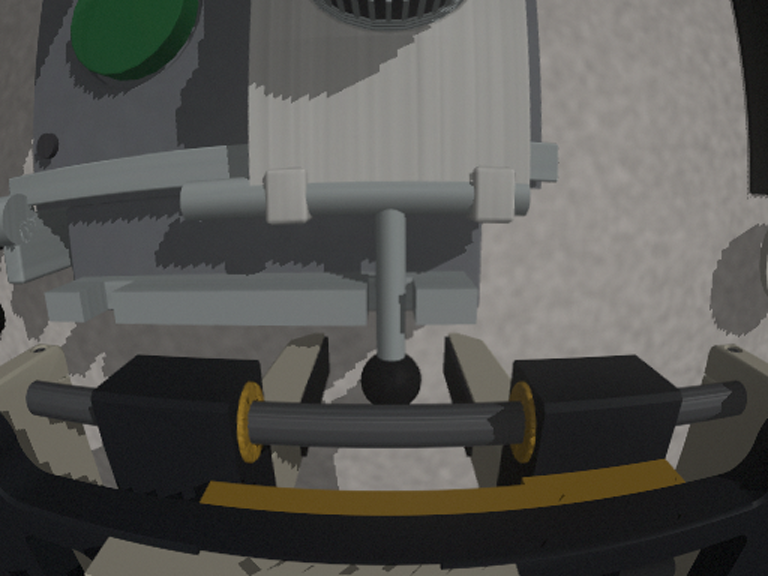

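The knob is centred between the fingers at (391,375). Closing, then lifting along the arc.

send_rows(
  plan=[
    [0, 0, 0, 1, 0, 0, -0.4],
    [0, 0, 0, 1, 0, 0, -0.8],
    [0, 0, 0, 1, 0, 0, -0.8],
    [0, 0, 0, 1, 0, 0, -0.8],
    [0, 0, 0, 1, 0, 0, -0.8],
    [0, 0, 0, 1, 0, 0, -0.8],
    [0, 0, 0, 1, 0, -1, -0.8],
    [0, 0, 0, 1, 0, -4, -0.8],
  ],
  newtons=15,
)

```text
time_s: 11.97
ee_pos: [0.6418, 0.0085, 0.2199]
tool_rot: [0.732, 0.682, 0.0, 0.0]
force: [2.3, 0.8, -0.2]
finger_gap: 0.223
```

```bash
python3 go.py .6416 .0083 .049 86
```

```text
row [ 0.03  0.   -0.07] [-0.2 -0.2  3.9] t 11.9667 gap 0.22280668086931693 F [ 2.34  0.79 -0.16]
now grasp [0.6418 0.0084 0.0529] yaw 85.93 j [-0.06  0.74  1.52 -0.    0.88 -1.56]
```

send_rows(
  plan=[
    [0, 0, 0, 0, 0, -4, -0.8],
    [0, 0, 0, 0, -1, -9, -0.8],
    [0, 0, 0, 0, -2, -14, -0.8],
    [0, 0, 0, 0, -4, -20, -0.8],
    [0, 0, 0, 0, -5, -25, -0.8],
    [0, 0, 0, 0, -8, -30, -0.8],
    [0, 0, 0, 0, -10, -34, -0.8],
    [0, 0, 0, 0, -13, -38, -0.8],
  ],
)

```text
time_s: 12.63
ee_pos: [0.6285, 0.0094, 0.2582]
tool_rot: [0.732, 0.682, 0.0, 0.0]
force: [-2.0, -1.4, -2.6]
finger_gap: 0.225
```

```bash
python3 look.py w13; python3 go.py .6416 .0083 .049 86
```

```text
row [ 0.01  0.01 -0.06] [-0.2 13.5 42.8] t 12.6833 gap 0.22450545063920407 F [-2.96 -1.55 -2.31]
now grasp [0.6281 0.0094 0.0918] yaw 85.94 j [-0.06  0.66  1.55 -0.    0.93 -1.56]
```

View pics/w13.png

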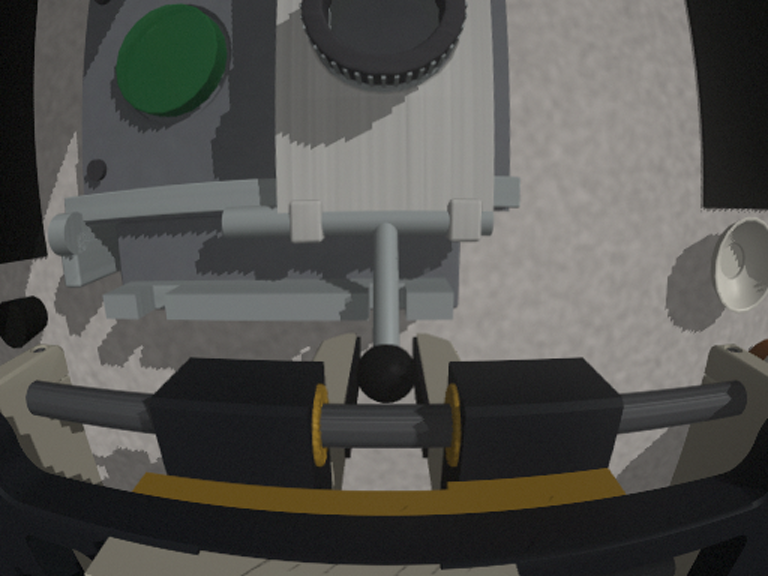

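The knob is held at (386,373), lifted about 43 mm. Raising it a little more and sliding.

send_rows(
  plan=[
    [0, 0, 0, 0, -3, -2, -0.8],
    [0, 0, 0, -2, -6, -5, -0.8],
    [0, 0, 0, -7, -6, -5, -0.8],
    [0, 0, 0, -15, -6, -5, -0.8],
    [0, 0, 0, -26, -6, -5, -0.8],
    [0, 0, 0, -38, -6, -5, -0.8],
    [0, 0, 0, -50, -6, -5, -0.8],
    [0, 0, 0, -62, -6, -5, -0.8],
  ],
)

```text
time_s: 13.35
ee_pos: [0.6181, -0.0537, 0.2643]
tool_rot: [0.732, 0.681, 0.001, 0.001]
force: [5.2, 1.1, 4.8]
finger_gap: 0.219
```

```bash
python3 look.py w14; python3 go.py .614 -.1007 .0963 86
```

```text
row [ 0.13  0.08 -0.14] [-45.2  -0.7   1. ] t 13.4 gap 0.2249587841605937 F [ 4.89 -1.51  3.28]
now grasp [ 0.6183 -0.056   0.0973] yaw 85.86 j [-0.16  0.64  1.57 -0.    0.93 -1.66]
```

View pics/w14.png

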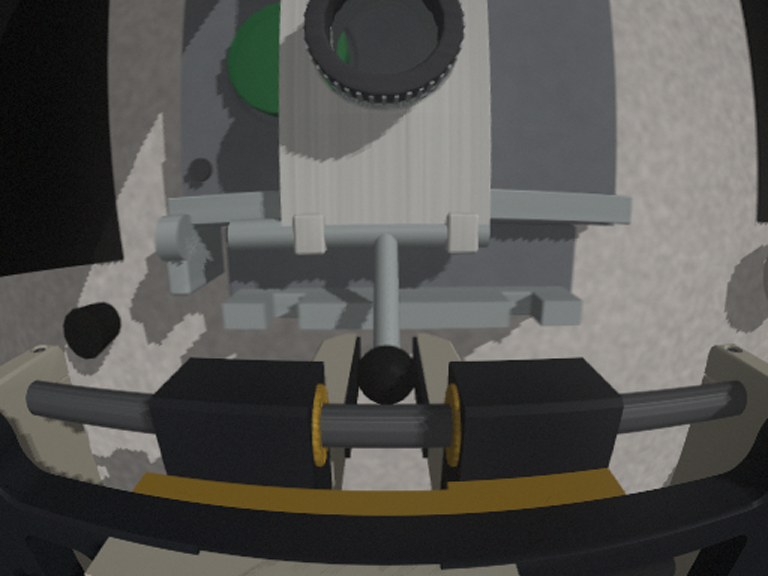

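send_rows(
  plan=[
    [0, 0, 0, -10, 0, 1, -0.8],
    [0, 0, 0, -20, 0, 1, -0.8],
    [0, 0, 0, -29, 0, 1, -0.8],
    [0, 0, 0, -37, 0, 1, -0.8],
    [0, 0, 0, -42, 0, 1, -0.8],
    [0, 0, 0, -45, 0, 1, -0.8],
    [0, 0, 0, -46, 0, 1, -0.8],
    [0, 0, 0, -46, 0, 1, -0.8],
  ],
)

```text
time_s: 14.07
ee_pos: [0.615, -0.1026, 0.2639]
tool_rot: [0.733, 0.681, 0.001, 0.002]
force: [6.5, 4.3, 4.1]
finger_gap: 0.224
```

```bash
python3 look.py w15; python3 go.py .614 -.1007 .0963 86
```

```text
row [ 0.25  0.05 -0.19] [ 1.7 -1.1  0.6] t 14.1167 gap 0.22295793858780485 F [6.1  2.76 5.43]
now grasp [ 0.6157 -0.1027  0.0969] yaw 85.81 j [-0.24  0.65  1.56 -0.    0.93 -1.74]
```

View pics/w15.png

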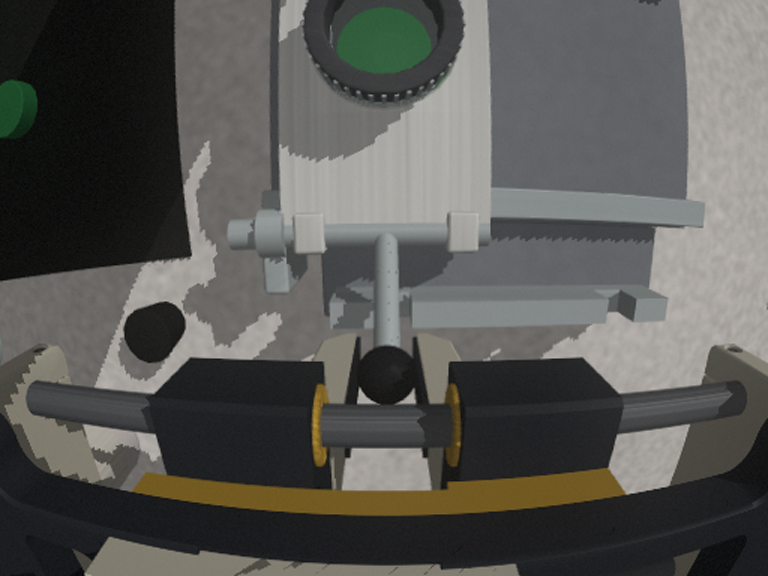

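The carrier looks about 2 mm too far, both in the notch picture and by position. I'll back off 2 mm and start lowering.

send_rows(
  plan=[
    [0, 0, 0, 1, 0, 0, -0.8],
    [0, 0, 0, 2, 0, 0, -0.8],
    [0, 0, 0, 2, 1, 1, -0.8],
    [0, 0, 0, 2, 3, 3, -0.8],
    [0, 0, 0, 2, 5, 6, -0.8],
    [0, 0, 0, 2, 7, 8, -0.8],
    [0, 0, 0, 2, 8, 10, -0.8],
    [0, 0, 0, 2, 8, 10, -0.8],
  ],
)

```text
time_s: 14.78
ee_pos: [0.6233, -0.1012, 0.2533]
tool_rot: [0.732, 0.681, 0.001, 0.002]
force: [2.7, -2.1, 2.3]
finger_gap: 0.221
```

```bash
python3 look.py w16; python3 go.py .634 -.102 .049 86; python3 - <<'E'
from rect import *
s,d=pickle.load(open("w16.pkl","rb"));print(s['force'])
crop(d['img'],180,140,340,260,4,"pics/w16c.png")
E
```

```text
row [ 0.22  0.05 -0.19] [-0.1 10.7 37.6] t 14.8333 gap 0.22575342115607722 F [ 2.55 -1.84  1.84]
now grasp [ 0.6238 -0.1013  0.0865] yaw 85.81 j [-0.23  0.67  1.54 -0.    0.92 -1.73]
[ 2.70414376 -2.09239031  2.30002426]
```

View pics/w16c.png

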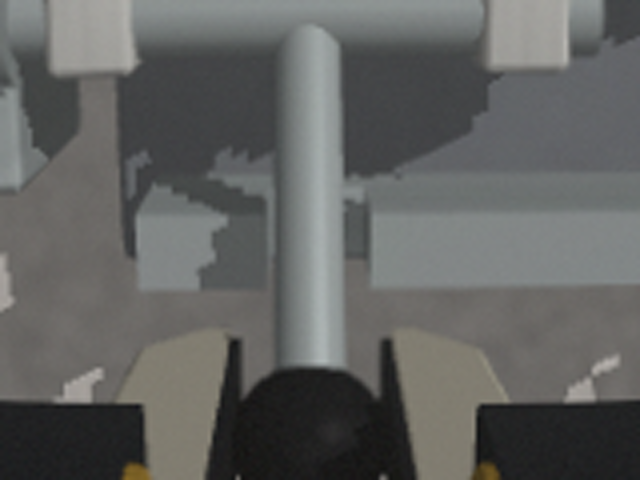

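The rod is within the notch span (267–370, rod 276–344). I'll shift +1 mm and lower.

send_rows(
  plan=[
    [0, 0, 0, 1, 1, 1, -0.8],
    [0, 0, 0, 1, 3, 5, -0.8],
    [0, 0, 0, 1, 5, 9, -0.8],
    [0, 0, 0, 1, 7, 13, -0.8],
    [0, 0, 0, 1, 8.5, 18, -0.8],
    [0, 0, 0, 1, 9.5, 22, -0.8],
    [0, 0, 0, 1, 10.3, 26, -0.8],
    [0, 0, 0, 1, 10.8, 29, -0.8],
  ],
)

```text
time_s: 15.5
ee_pos: [0.634, -0.1008, 0.2237]
tool_rot: [0.732, 0.681, 0.001, 0.001]
force: [-1.0, 0.8, 0.3]
finger_gap: 0.228
```

```bash
python3 go.py .634 -.102 .049 86
```

```text
row [ 0.15  0.03 -0.19] [-1.2  0.1  7.7] t 15.5 gap 0.22826967571837842 F [-1.03  0.76  0.32]
now grasp [ 0.6344 -0.101   0.0567] yaw 85.81 j [-0.23  0.73  1.52 -0.    0.89 -1.73]
```

send_rows(
  plan=[
    [0, 0, 0, 0, 0, 2, -0.8],
    [0, 0, 0, 0, 0.3, 4, -0.8],
    [0, 0, 0, 0, 0.3, 6, -0.8],
    [0, 0, 0, 0, 0.3, 7, -0.8],
    [0, 0, 0, 0, 0.3, 7, -0.6],
    [0, 0, 0, 0, 0.3, 7, -0.2],
    [0, 0, 0, 0, 0.3, 7, 0],
    [0, 0, 0, 0, 0.3, 7, 0],
  ],
)

```text
time_s: 16.17
ee_pos: [0.6343, -0.1009, 0.2167]
tool_rot: [0.732, 0.681, 0.001, 0.001]
force: [0.6, -0.5, -0.0]
finger_gap: 0.39
```

```bash
python3 look.py w17; python3 go.py .634 -.102 .049 86
```

```text
row [ 0.15  0.04 -0.19] [-1.1 -0.2  0.6] t 16.2167 gap 0.4339283790610262 F [-0.73  0.68 -0.13]
now grasp [ 0.6347 -0.101   0.0496] yaw 85.81 j [-0.23  0.74  1.52 -0.    0.88 -1.73]
```

View pics/w17.png

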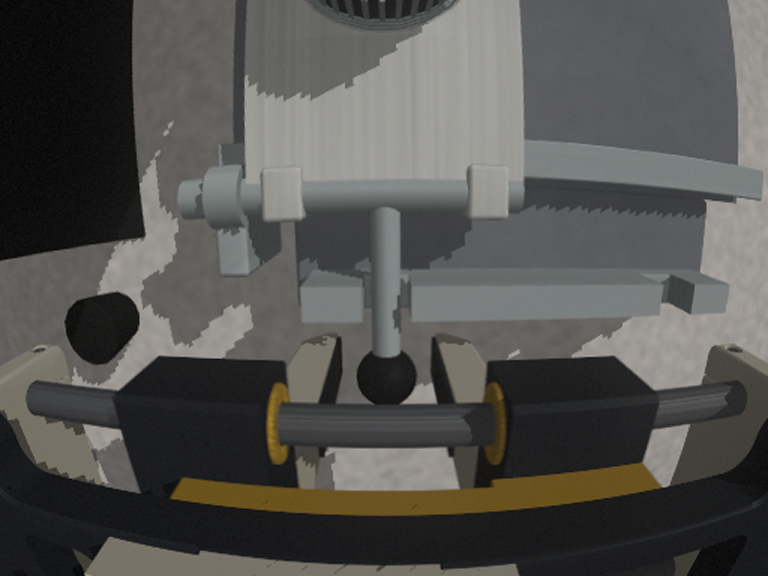

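The handle is down in the closed notch, with the knob at (386,377). Rising to look at the ring.

send_rows(
  plan=[
    [0, 0, 0, 0, 0, 0, 0.1],
    [0, 0, 0, 0, 0, -5, 0.2],
    [0, 0, 0, 0, 0, -20, 0.2],
    [0, 0, 0, 2, -10, -45, 0.3],
    [0, 0, 0, 4, -25, -75, 0.4],
    [0, 0, 0, 6, -40, -100, 0.5],
    [0, 0, 0, 6, -50, -110, 0.6],
    [0, 0, 0, 6, -53, -110, 0.7],
  ],
)

```text
time_s: 16.88
ee_pos: [0.581, -0.0909, 0.3296]
tool_rot: [0.732, 0.681, 0.002, 0.003]
force: [-0.1, 0.7, 0.7]
finger_gap: 0.824
```

```bash
python3 go.py .4850 -.0908 .083 86; python3 - <<'E'
from h import *
get_image("top");get_image("top")
E
python3 look.py w18;python3 go.py .4850 -.0908 .083 86; python3 - <<'E'
from rect import *
a=rect("w18",.0805,.43,.54,-.15,-.03)
cv2.imwrite("pics/r18.png",cv2.resize(a,None,fx=2,fy=2)[:,:,::-1])
E
```

```text
row [ 0.38  0.08 -0.18] [ -6.8 -96.3  78.9] t 16.8833 gap 0.8241851589782123 F [-0.07  0.72  0.75]
now grasp [ 0.5821 -0.0912  0.1626] yaw 85.82 j [-0.23  0.5   1.62 -0.    1.01 -1.73]
row [ 0.11  0.03 -0.2 ] [ -6.8 -96.5  75.7] t 17.0333 gap 0.8519961737541953 F [ 0.11  0.41 -0.71]
now grasp [ 0.582  -0.0911  0.1589] yaw 85.8 j [-0.23  0.51  1.62 -0.    1.01 -1.73]
```

View pics/w18.png

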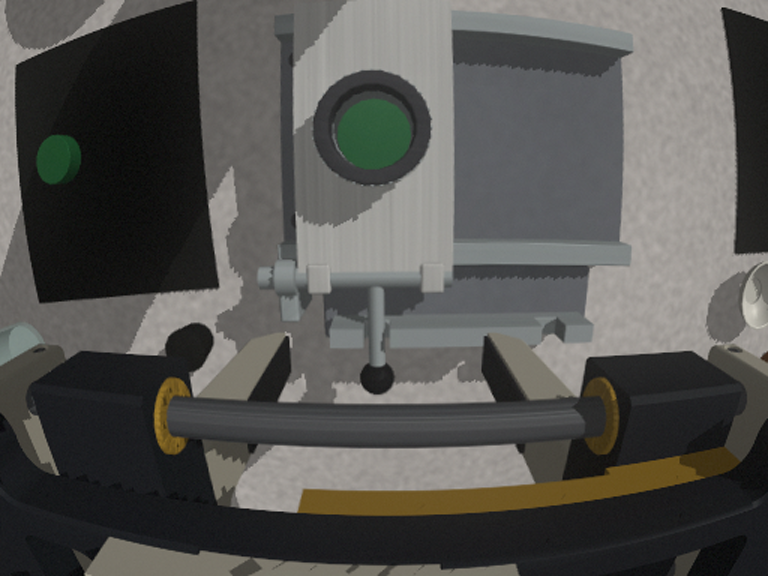

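View pics/r18.png

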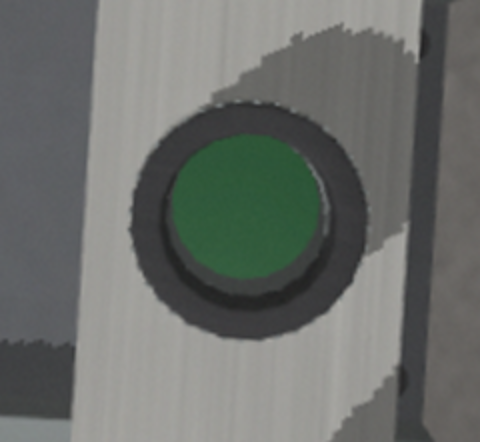

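The ring is centred at about (0.485, -0.092) with the glass showing through the bore. Descending around the collar.

send_rows(
  plan=[
    [0, 0, 0, -2, -25, 0, 0.7],
    [0, 0, 0, -4, -55, 5, 0.7],
    [0, 0, 0, -6, -80, 15, 0.7],
    [0, 0, 0, -8, -93, 30, 0.7],
    [0, 0, 0, -8, -96, 48, 0.7],
    [0, 0, 0, -8, -96, 63, 0.7],
    [0, 0, 0, -8, -96, 72, 0.7],
    [0, 0, 0, -8, -96, 75, 0.7],
  ],
)

```text
time_s: 17.7
ee_pos: [0.4854, -0.092, 0.2487]
tool_rot: [0.733, 0.681, -0.0, -0.0]
force: [-0.2, 0.2, 0.6]
finger_gap: 0.847
```

```bash
python3 look.py w19;python3 go.py .4850 -.0920 .083 86
```

```text
row [-0.03 -0.   -0.2 ] [-0.  -0.6 -0.9] t 17.75 gap 0.8487363932414391 F [-0.95 -0.01 -0.76]
now grasp [ 0.4855 -0.092   0.0821] yaw 85.8 j [-0.28  0.48  1.92 -0.    0.74 -1.78]
```

View pics/w19.png

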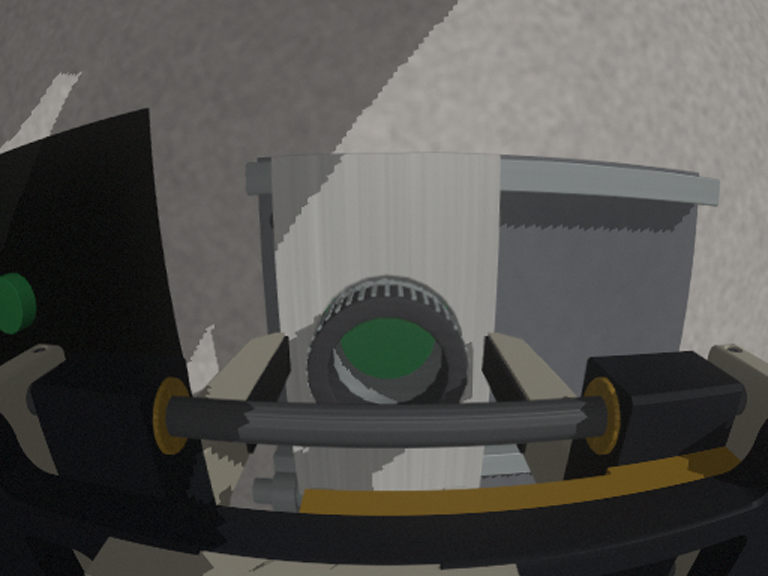

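The ring at (388,345) is centred between the fingers. Closing.

send_rows(
  plan=[
    [0, 0, 0, 0, -0.5, 0, 0.4],
    [0, 0, 0, 0, -0.5, 0, 0.2],
    [0, 0, 0, 0, -0.5, 0, 0],
    [0, 0, 0, 0, -0.5, 0, 0],
    [0, 0, 0, 0, -0.5, 0, 0],
    [0, 0, 0, 0, -0.5, 0, 0],
    [0, 0, 0, 0, -0.5, 0, 0],
    [0, 0, 3, 0, -0.5, 0.1, 0],
  ],
  newtons=20,
)

```text
time_s: 18.42
ee_pos: [0.4853, -0.092, 0.2494]
tool_rot: [0.75, 0.662, 0.0, 0.0]
force: [-0.1, 0.8, 4.1]
finger_gap: 0.643
```

```bash
python3 go.py .4850 -.0920 .083 86; python3 - <<'E'
from h import *
print(observe()['torque'])
E
```

```text
row [ 0.03  0.01 -3.15] [-0.  -0.3 -0.6] t 18.4167 gap 0.6429454285945931 F [-0.09  0.78  4.07]
now grasp [ 0.4853 -0.092   0.0824] yaw 82.85 j [-0.28  0.48  1.92 -0.    0.74 -1.73]
[ 0.13677196 -0.18431658  0.09865528]
```

send_rows(
  plan=[
    [0, 0, 6, 0, 0, 0.3, 0],
    [0, 0, 12, 0, 0, 0.5, 0],
    [0, 0, 18, 0, 0, 0.8, 0],
    [0, 0, 24, 0, 0, 1, 0],
    [0, 0, 30, 0, 0, 1.3, 0],
    [0, 0, 36, 0, 0, 1.6, 0],
    [0, 0, 42, 0, 0, 1.8, 0],
    [0, 0, 48, 0, 0, 2.1, 0],
  ],
)

```text
time_s: 19.08
ee_pos: [0.4854, -0.0919, 0.2473]
tool_rot: [0.955, 0.297, 0.0, 0.0]
force: [1.4, 0.9, -0.6]
finger_gap: 0.64
```

```bash
python3 go.py .4850 -.0920 .080 38; python3 - <<'E'
from h import *
print(observe()['torque'])
E
```

```text
row [ 0.04 -0.04 -3.44] [-0.4 -0.2  0.3] t 19.0833 gap 0.6400541793027519 F [ 1.44  0.89 -0.61]
now grasp [ 0.4856 -0.092   0.0803] yaw 34.56 j [-0.28  0.48  1.92  0.    0.74 -0.88]
[ 0.03650834 -0.26968637  0.08283432]
```

send_rows(
  plan=[
    [0, 0, 6, 0, 0, 0.3, 0],
    [0, 0, 12, 0, 0, 0.5, 0],
    [0, 0, 18, 0, 0, 0.8, 0],
    [0, 0, 24, 0, 0, 1, 0],
    [0, 0, 30, 0, 0, 1.3, 0],
    [0, 0, 36, 0, 0, 1.6, 0],
    [0, 0, 42, 0, 0, 1.8, 0],
    [0, 0, 48, 0, 0, 2.1, 0],
  ],
)

```text
time_s: 19.75
ee_pos: [0.4856, -0.0919, 0.2453]
tool_rot: [0.993, -0.12, 0.001, 0.0]
force: [2.3, 0.1, -2.1]
finger_gap: 0.637
```

```bash
python3 go.py .4850 -.0920 .080 -10; python3 - <<'E'
from h import *
print(observe()['torque'])
E
```

```text
row [-0.01 -0.11 -3.73] [-0.6  0.3 -1.7] t 19.75 gap 0.6372636945229098 F [ 2.32  0.08 -2.09]
now grasp [ 0.4859 -0.0919  0.0783] yaw -13.73 j [-0.28  0.49  1.92  0.    0.73 -0.04]
[ 0.07296665 -0.34389435  0.06238538]
```

send_rows(
  plan=[
    [0, 0, 4, 0, 0, 0.2, 0],
    [0, 0, 8, 0, 0, 0.3, 0],
    [0, 0, 12, 0, 0, 0.5, 0],
    [0, 0, 16, 0, 0, 0.7, 0],
    [0, 0, 19, 0, 0, 0.8, 0],
    [0, 0, 22, 0, 0, 1, 0],
    [0, 0, 25, 0, 0, 1, 0],
    [0, 0, 28, 0, 0, 1, 0],
  ],
)

```text
time_s: 20.42
ee_pos: [0.4859, -0.0919, 0.2448]
tool_rot: [0.934, -0.357, 0.002, -0.0]
force: [0.7, 0.9, 6.0]
finger_gap: 0.641
```

```bash
python3 go.py .4850 -.0920 .080 -42; python3 - <<'E'
from h import *
print(observe()['torque'])
E
```

```text
row [-0.06 -0.16  0.22] [-0.6  0.7 -2.2] t 20.4167 gap 0.6409340633173453 F [0.65 0.88 5.99]
now grasp [ 0.4864 -0.0921  0.0778] yaw -41.78 j [-0.28  0.49  1.92 -0.    0.73  0.45]
[ 0.2189766  -0.05288083  0.73731204]
```

send_rows(
  plan=[
    [0, 0, 2, 0, 0, -0.3, 0],
    [0, 0, 4, 0, 0, -0.3, 0],
    [0, 0, 6, 0, 0, -0.3, 0],
    [0, 0, 8, 0, 0, -0.3, 0],
    [0, 0, 10, 0, 0, -0.3, 0],
    [0, 0, 11, 0, 0, -0.3, 0],
    [0, 0, 12, 0, 0, -0.3, 0],
    [0, 0, 12, 0, 0, -0.3, 0],
  ],
)

```text
time_s: 21.08
ee_pos: [0.4859, -0.0919, 0.2453]
tool_rot: [0.892, -0.452, 0.002, -0.0]
force: [0.4, -1.3, 3.8]
finger_gap: 0.641
```

```bash
python3 look.py w20; python3 go.py .4850 -.0920 .080 -42; python3 - <<'E'
from h import *
print(observe()['torque'])
E
```

```text
row [ -0.08  -0.18 -11.75] [-0.5  0.8 -1.7] t 21.1333 gap 0.643291294587032 F [ 0.2  -1.04  3.4 ]
now grasp [ 0.4864 -0.0922  0.0783] yaw -53.75 j [-0.28  0.49  1.92 -0.    0.73  0.66]
[-0.24910345  0.13065324  0.4480835 ]
```

View pics/w20.png

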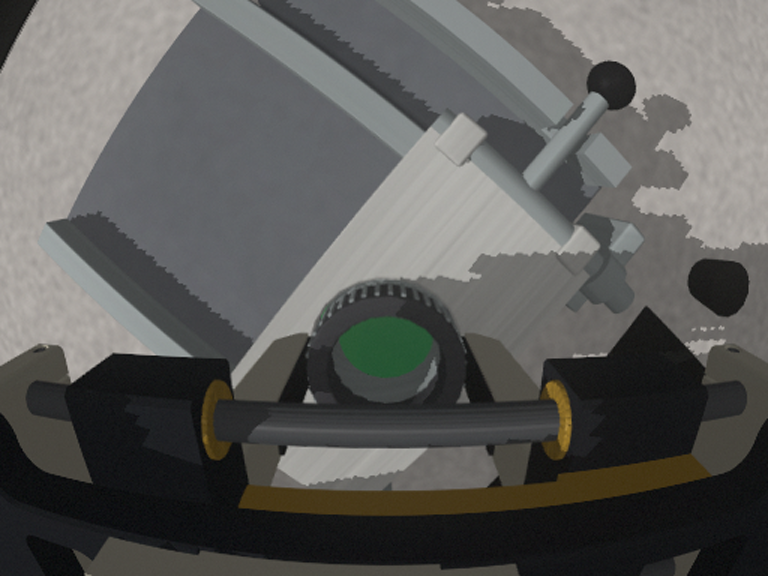

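The torque rose from about 0.07 N m to 0.74 N m and the fingers then slipped. The hand turned about 140° in all (2.44 rad, more than the 2.3 rad stop), so the stop is reached. Releasing and rising.

send_rows(
  plan=[
    [0, 0, 0, 0, 0, 0, 0.2],
    [0, 0, 0, 0, 0, 0, 0.5],
    [0, 0, 0, 0, 0, 0, 0.7],
    [0, 0, 0, 0, 0, 0, 0.7],
    [0, 0, 0, 0, 0, -5, 0.7],
    [0, 0, 0, 0, 0, -20, 0.7],
    [0, 0, 0, 0, 0, -45, 0.7],
    [0, 0, 0, 0, 0, -75, 0.7],
  ],
)

```text
time_s: 21.8
ee_pos: [0.4853, -0.0917, 0.3204]
tool_rot: [0.892, -0.452, 0.0, 0.0]
force: [0.3, -0.1, -0.6]
finger_gap: 0.85
```

```bash
python3 go.py .51 0 .16 -53
```

```text
row [-0.   -0.03 -0.76] [-59.4 -74.2  -6.7] t 21.8 gap 0.8497827351359081 F [ 0.33 -0.08 -0.58]
now grasp [ 0.4853 -0.0918  0.1534] yaw -53.76 j [-0.28  0.36  1.87 -0.    0.9   0.66]
```

send_rows(
  plan=[
    [0, 0, 0, 0, 10, 0, 0.7],
    [0, 0, 0, 0, 30, 0, 0.7],
    [0, 0, 0, 0, 50, 0, 0.7],
    [0, 0, 0, 0, 70, 0, 0.7],
    [0, 0, 0, 0, 85, 0, 0.7],
    [0, 0, 0, 0, 90, 0, 0.7],
    [0, 0, 0, 0, 90, 0, 0.7],
    [0, 0, 0, 0, 90, 0, 0.7],
  ],
)

```text
time_s: 22.47
ee_pos: [0.4129, -0.1449, 0.3205]
tool_rot: [0.892, -0.452, 0.0, 0.0]
force: [0.7, 0.5, -0.8]
finger_gap: 0.85
```

```bash
python3 look.py w21;python3 go.py .51 0 .16 -53; python3 - <<'E'
from h import *
d=get_image("side");crop(d["img"],200,150,340,270,5,"pics/s21.png")
d=get_image("top");cv2.imwrite("pics/t21.png",d["img"][:,:,::-1])
E
```

```text
row [-0.02 -0.04 -0.76] [ -59.5 -163.7   -6.6] t 22.5167 gap 0.8528784389417476 F [-0.48 -0.79  0.42]
now grasp [ 0.4133 -0.1448  0.1534] yaw -53.76 j [-0.44  0.27  2.01 -0.    0.86  0.49]
```

View pics/w21.png

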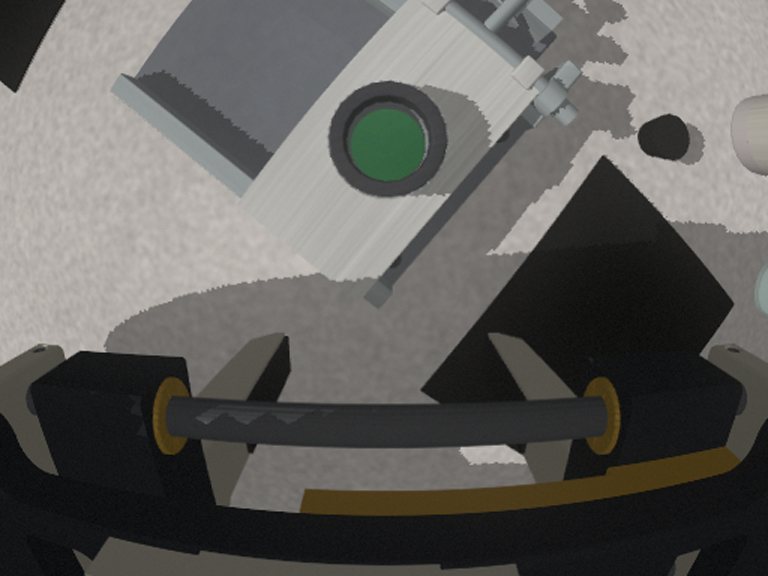

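View pics/s21.png

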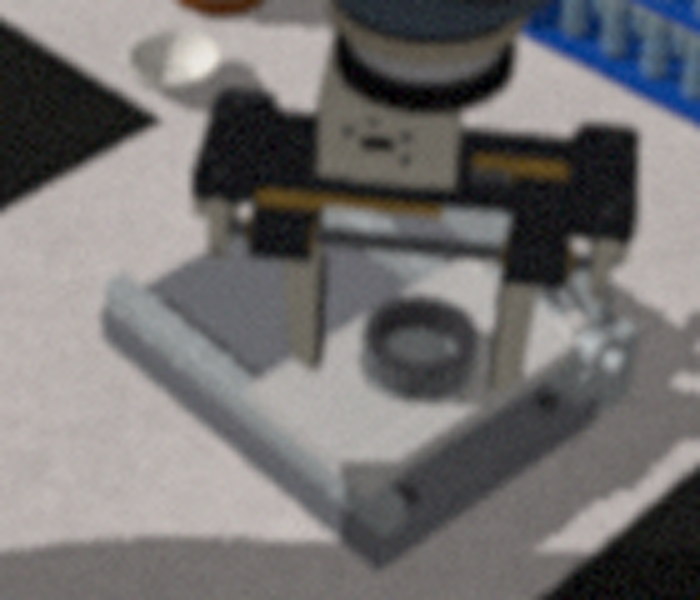

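View pics/t21.png

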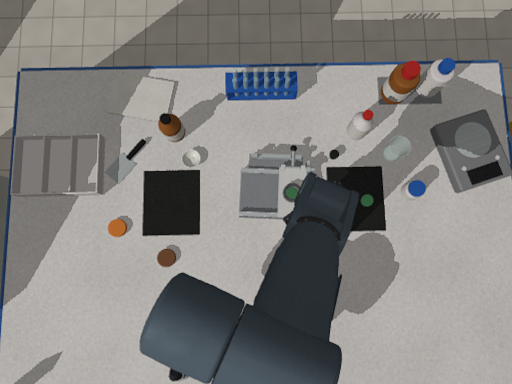

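Everything looks right: the ring sits low, the handle is down (knob at (293,148) in the top view) and the bystanders are in place. There is plenty of time, so I'll regrip firmer and confirm the stop.

```bash
python3 go.py .4853 -.0920 .080 -54
```

```text
row [-0.01 -0.03  0.28] [  0.2 -89.2  73.3] t 22.6167 gap 0.8481538886189138 F [ 0.56 -0.29  0.12]
now grasp [ 0.4133 -0.1447  0.1533] yaw -53.72 j [-0.44  0.27  2.01 -0.    0.86  0.49]
```

send_rows(
  plan=[
    [0, 0, 0, 0, -25, 0, 0.7],
    [0, 0, 0, 0, -55, 2, 0.7],
    [0, 0, 0, 0, -78, 10, 0.7],
    [0, 0, 0, 0, -88, 25, 0.7],
    [0, 0, 0, 0, -89, 45, 0.7],
    [0, 0, 0, 0, -89, 60, 0.7],
    [0, 0, 0, 0, -89, 70, 0.7],
    [0, 0, 0, 0, -89, 73, 0.7],
  ],
)

```text
time_s: 23.28
ee_pos: [0.4849, -0.0915, 0.2459]
tool_rot: [0.892, -0.452, -0.001, 0.0]
force: [-0.8, 0.4, 1.2]
finger_gap: 0.853
```

```bash
python3 go.py .4853 -.0920 .0785 -54
```

```text
row [0.07 0.07 0.31] [ 0.6 -0.1  0.4] t 23.2833 gap 0.8527182794454535 F [-0.75  0.41  1.2 ]
now grasp [ 0.4846 -0.0915  0.0789] yaw -53.69 j [-0.28  0.49  1.92 -0.    0.74  0.66]
```

send_rows(
  plan=[
    [0, 0, 0, 0.5, 0, 0, 0.3],
    [0, 0, 0, 0.5, 0, 0, 0],
    [0, 0, 0, 0.5, 0, 0, 0],
    [0, 0, 0, 0.5, 0, 0, 0],
    [0, 0, 0, 0.5, 0, 0, 0],
    [0, 0, 1, 0.5, 0, 0, 0],
    [0, 0, 2, 0.5, 0, 0, 0],
    [0, 0, 3, 0.5, 0, 0, 0],
  ],
  newtons=35,
)

```text
time_s: 23.95
ee_pos: [0.4857, -0.0923, 0.2467]
tool_rot: [0.88, -0.474, 0.001, 0.0]
force: [4.8, -4.1, -2.3]
finger_gap: 0.64
```

```bash
python3 go.py .4853 -.0920 .0785 -54; python3 -c "
from h import *
print(observe()['torque'])"
```

```text
row [ 0.01 -0.08 -2.64] [-0.5  0.1  1.2] t 23.95 gap 0.6404683536636581 F [ 4.8  -4.06 -2.29]
now grasp [ 0.4858 -0.0925  0.0797] yaw -56.64 j [-0.28  0.49  1.92 -0.    0.74  0.71]
[-0.28794371 -0.11182089  1.004012  ]
```

The torque goes to 1.0 N m within 3°, so the ring is at its stop. Releasing.

send_rows(
  plan=[
    [0, 0, 0, 0, 0, 0, 0.2],
    [0, 0, 0, 0, 0, 0, 0.5],
    [0, 0, 0, 0, 0, 0, 0.7],
    [0, 0, 0, 0, 0, 0, 0.7],
    [0, 0, 0, 0, 0, -5, 0.7],
    [0, 0, 0, 0, 0, -20, 0.7],
    [0, 0, 0, 0, 0, -45, 0.7],
    [0, 0, 0, 0, 0, -80, 0.7],
  ],
)

```text
time_s: 24.62
ee_pos: [0.485, -0.0921, 0.3265]
tool_rot: [0.88, -0.474, -0.001, 0.001]
force: [1.2, 0.1, 0.6]
finger_gap: 0.85
```

send_rows(
  plan=[
    [0, 0, 0, 0, 15, -20, 0.7],
    [0, 0, 0, 0, 35, -30, 0.7],
    [0, 0, 0, 0, 55, -40, 0.7],
    [0, 0, 0, 0, 75, -40, 0.7],
    [0, 0, 0, 0, 85, -40, 0.7],
    [0, 0, 0, 0, 90, -40, 0.7],
    [0, 0, 0, 0, 90, -40, 0.7],
    [0, 0, 0, 0, 90, -40, 0.7],
  ],
)

```text
time_s: 25.28
ee_pos: [0.4104, -0.1415, 0.3666]
tool_rot: [0.88, -0.475, -0.001, 0.001]
force: [0.7, 0.2, -0.5]
finger_gap: 0.849
```

```bash
python3 look.py w22; python3 go.py .51 0 .16 -53
```

```text
row [ 0.14  0.1  -3.64] [ -63.3 -160.9   39.3] t 25.3333 gap 0.8530029984254979 F [ 0.19 -0.45  0.61]
now grasp [ 0.41   -0.1413  0.1995] yaw -56.64 j [-0.44  0.19  1.98 -0.    0.98  0.55]
```

View pics/w22.png

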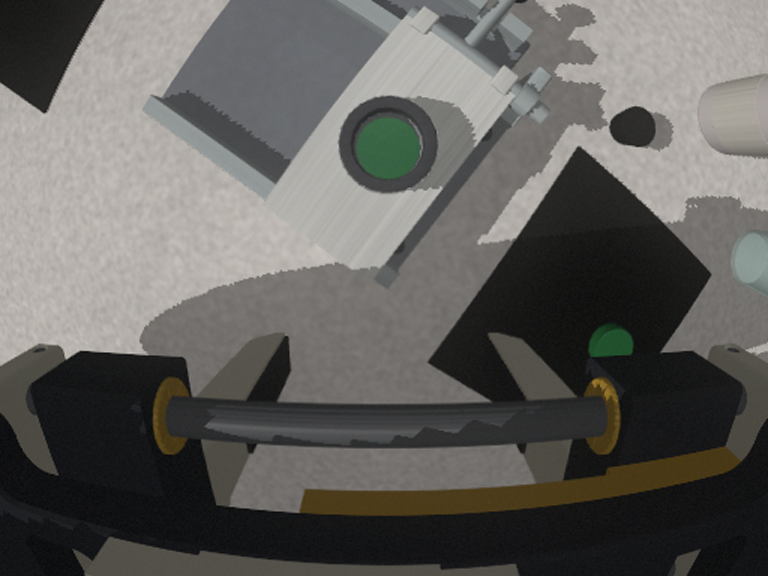

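The glass is under the ring at (388,145), the carrier is closed and the rod is down in its notch. The stopper (632,126) and small glass (611,342) are untouched, and the robot is clear. Handing in.

```bash
python3 -c "
from plant import hand_in
print(hand_in())"
```

```text
the job is handed in; nothing more can be done
None
```

The job is done and handed in at about 25 s of the 72 s allowed; no verdict was reported.

- **Glass:** I laid the 60 mm green glass in the cell and let it go. It first touched the cell about 1 mm off-centre toward +x, with 16 N on the wrist. I eased it over 1 mm, and a picture overlay of a seated glass then matched its edge. The arm stopped about 1 mm higher than I had calculated for the seat, which I put down to flex and measuring error. The pictures show the glass flat in the cell.
- **Carrier and bolt:** I lifted the handle, slid the carrier over the cell and lowered the handle into the closed notch. I slid about 2 mm too far and corrected before lowering. The last wrist picture shows the rod down in the notch.
- **Ring:** I turned it clockwise about 140° with the hand. The torque rose from about 0.07 to 0.74 N m, and the fingers then slipped. A second, firmer grip reached 1.0 N m within 3°, which confirmed the stop. I judged the stop by torque; the ring angle itself was not measured.
- **Bystanders:** In the top view after the ring was screwed down, none of those in view had moved. The robot stood clear of everything at hand-in.

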